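# Set up the rocking lamp test stand

## Task

Get the lamp test stand ready for the downlights. First turn its two screw feet at the left end until the stand no longer rocks: it should stand level with its weight on all four feet. Then put the battery cassette right, which is in its bay the wrong way round (lift it clear, give it half a turn and lower it fully home, brass to brass), and push every test plug in the rack fully into an opening of the terminal block, one to an opening; last of all switch the stand on at its rocker, and leave the things standing round about as they are.

Things in the scene. Friction and masses are not known exactly. Their poses are not given: they have to be found in the camera images.
- stand: lamp test stand: low grey case with aluminium top plate, 2.8 kg, loose on four rubber feet. Origin on the worktop midway between the feet when level; x to its far side, y to its left end, z up. Case from x -75 to +95, y -150 to +150 mm, top plate 42 mm above the worktop; a carrying handle sticks out 27 mm at the right end. Feet at x -55 and +55, y -125 (fixed) and +125 mm (screw feet)
- foot_lf: rubber pad of the left front screw foot, 22 mm across; origin in the middle of its underside. All four pads are soft and give about 1 mm under 15 N, so all of them bear when each screw is within about a tenth of a turn of level
- foot_lr: rubber pad of the left rear (far) screw foot, as foot_lf
- foot_rf: rubber pad of the right front foot, of fixed length, as foot_lf
- foot_rr: rubber pad of the right rear (far) foot, of fixed length, as foot_lf
- screw_front (a joint): turn of the left front screw foot, rad, limits -9.5 to 9.5; grows as its knob is turned clockwise seen from above, which screws the foot down 5 mm a turn (and raises that corner). At 0 the foot is as long as the fixed feet and the stand is level. Turns with about 0.06 N m and stays where it is left
- screw_rear (a joint): turn of the left rear (far) screw foot, rad; the same as screw_front
- knob_front (a point): centre of the knurled black knob on the left front screw foot: upright cylinder 31 mm across, 18 mm high, fixed to the screw, so that it goes up and down with it. At joint value 0 its underside is 12 mm above the top plate. Free all round
- knob_rear (a point): centre of the knurled black knob on the left rear screw foot, the same as the other
- bay (a point): centre of the floor (top plate) of the battery bay of the stand, x, y, z as the stand's; x points to the brass contact springs on its far end wall. Inside 94 mm along x, 48 mm along y, walls 18 mm high with a lip 5 mm higher that flares out by 5 mm
- cassette: battery cassette, 0.16 kg, a black tray 91 mm along its x, 45 mm along y, 24 mm high, with two round cells in it and a bridge handle over it, 60 mm high in all. Origin in the middle of its underside; its x points to the end with the two brass contact plates. Fits the bay both ways round; right is with its x along the bay's x
- cassette_brass (a point): middle of the upper edge of the cassette's end with the brass plates, 45.5 mm along x, 24 mm up
- cassette_grip (a point): centre of the cassette's handle bar: 68 mm along the cassette's x, 12 mm across, 14 mm high, 53 mm above the cassette's underside; the cells under it reach up to 32 mm
- terminal_top (a point): centre of the upper face of the terminal block of the stand, a white block 30 mm along x, 108 mm along y, 32 mm high; axes as the stand's. Four square openings 8 mm wide with small funnels, 24 mm deep, at y +39, +13, -13 and -39 mm
- switch_rocker (a joint): rocker of the white switch on the stand (50 mm long along the stand's y, 24 mm wide, 36 mm high): 0 is off, with the end at the stand's right standing up; 0.17 rad is on, with that end pressed down. Stays where it is left; needs under 2 N
- rocker_end (a point): on the upper face of the rocker, 15 mm to the right of its middle: the place to press to switch on; it goes down about 3 mm
- rack: grey plug rack, a loose block 38 x 140 x 34 mm, 0.45 kg, its length along y; origin in the middle of its underside. Plugs stand in four openings at y +48, +16, -16 and -48 mm
- plug0: test plug: steel pin 5 mm thick and 22 mm long, its last 2 mm 2.6 mm thick, below a collar 18 mm across and 4 mm thick and a black grip 12.4 mm across, 38 mm high; 64 mm in all, 24 g. Origin at the pin's tip, z up along it. In the rack or fully in the terminal block it rests on its collar, the tip 22 mm below the upper face. All are alike, any opening will do; 2 to 4 are there
- plug1: test plug like plug0; may be absent
- plug2: test plug like plug0; may be absent
- plug3: test plug like plug0; may be absent
- bulb: spare reflector lamp standing on its face, 51 mm across, 58 mm high; bystander; origin in the middle of its underside
- lamp_box: small printed lamp carton, 56 x 56 x 66 mm; bystander; origin in the middle of its underside
- tape_roll: roll of beige tape lying flat, 94 mm across, 25 mm high; bystander; origin in the middle of its underside

How it is judged:
By the outcome, as a careful person would: the job done as asked, in the order asked, and still so for the second after the job is handed in, with the robot touching nothing.
Of plug0, plug1, plug2, plug3 only 2 to 4 are there at a start; the rules pass over those that are not, and their reading is None.
At some moment in a run one of rack may be knocked a few centimetres aside while the robot is not near it.
It also fails if it takes over 210 s, if anything falls off the work surface, if the arm or the gripper's body presses on something with over 40 N, if the wrist force passes 120 N, or if a joint passes its speed limit or range.

## Robot

A 6-joint arm with a two-finger parallel gripper is mounted at the origin on a cart in front of the work surface, level with it; the furniture and walls round the work are solid. World frame = base frame: x ahead of the robot, y to its left, z up, the work surface at z = 0. Lengths are in m, angles in rad, forces in N, time in s.
With the tool pointing down it reaches from about 0.35 to 0.775 m from the base axis. Payload 7.3 kg.
Tool frame: the origin (TCP) lies at the very end of the fingers, on their centre line; the grasp point (between the pads) lies 19 mm behind it; z points along the fingers, y is the line along which they close (so a half turn about z gives the same grasp; the last joint's range is limited). The gripper opens to 92 mm and grips with 3 to 60 N. Pads are 19 mm wide; open, the fingers measure 130 mm over their backs; the gripper's body (75 mm by 190 mm) begins 47 mm behind the grasp point.
Start: joints at [-1.287, 0.342, 1.524, -0, 1.275, -0.146], TCP at [0.219, -0.477, 0.227] pointing down, gripper open.
Joint ranges: [-2.53, 2.53], [-0.77, 2.02], [0.04, 2.7], [-1, 4.14], [0.28, 2.66], [-3.11, 3.11]. Speed limits (rad/s): [2.57, 2.57, 3.14, 3.14, 3.14, 3.14].

## Interface

Orientations are given as [roll, pitch, yaw] about the fixed x, y, z axes, in that order (R = Rz(yaw) Ry(pitch) Rx(roll)).
In Python, from cell import observe, read_camera, get_calibration, hand_in, search_frame gives the robot as it stands.
- The arm moves only by the tool step_arm, never from a script. Its argument "commands" is a list of rows, each an object with "translation": the shift along the tool's x, y, z in mm, a list of three; "roll": the turn about the tool's z in rad. In form: [{"translation": [x, y, z], "roll": roll}, ...]. A call has 1 to 20 rows; each row shifts and turns the commanded pose from where the row before left it, along the tool's axes as they then stand; what a row does not reach is not made up. A row lasts 1/12 s, in which the tool goes at most 41.7 mm and 7.16 degrees, less where a joint would pass 70% of its speed; a pose out of reach is approached as far as the arm can. A call is refused whole if a number of a shift passes 41.7 or a number of a turn 0.125, either way. A call with a gripper value outside its range is refused whole. "fingers" is the opening, from 0 (shut) to 1 (fully open), set as the call begins (left out, the last holds). The fingers move at their own pace and stop on an object; "grip_force" is the grip in N (left out, the last holds). Time passes only in rows, so rows that do not move let the fingers close. It gives the time, the measured TCP pose, the force, the opening and the grip force at its end, in the units of the state.
- observe(): the state, without advancing time (a new reading comes with each control period).
- read_camera(name): name is "scene" or "top" or "wrist"; returns the picture (420x560x3 uint8, red, green, blue); there is no depth.
- get_calibration(name): a dict with "camera_matrix" (3x3 intrinsics, pixels), "dist_coeffs" ([k1, k2, p1, p2, k3] as OpenCV has them; the pictures are not rectified), "world_from_camera" (4x4, takes a point from camera to world coordinates). Camera axes: x right, y up, looking along -z (the intrinsics and any distortion apply to the point x, -y, -z); pixel columns grow to the right and rows downward; lengths in m; the calibration is good to about 2 mm. A picture is of the moment at which its call begins: read the wrist's pose just before it. get_calibration takes no time and is no camera call; for the wrist camera it gives the pose at the moment of the call.
- hand_in(): hands the job in; it is judged then, once.
Trained networks look in the newest picture that a camera, given by its name, has taken for a name from the list of things; names that differ only in an ending like _2 or _b are one class to them, and where a whole thing is asked for, a point or a joint stands for the part that bears it (a point fixed in the world has none). Each returns a list of dicts, best first, with "confidence" (0 to 1); they miss things now and then, are a little off and sometimes report something else, mostly with a low value. They report only what shows in the picture. A call takes as long as a camera call.
- search_frame(camera, name): "at" ([x, y, z] in m, in world coordinates, good to about 4 mm: the middle of the surface that is visible of it).
The state is a dict: "time": time; "qpos": joint angles; "qvel": joint speeds; "joint_efforts": joint torques, N m; "tool_pos": TCP position; "tool_rot": TCP orientation; "contact_force": force on the tool from outside, world axes, zero at the start; "torque": the same for the moment, N m; "opening": finger opening in m; "grip_force": force on a finger pad.
Only numpy, scipy, OpenCV 4.12 (cv2) and the standard library are available. Lean on these libraries where they do the work, as an engineer would, in place of code of your own. Each camera call takes 0.05 s, during which the arm holds its last target. There are 200 camera calls.

## Working session

There is one attempt and no reset: what is moved stays moved. The work goes in short steps, Python scripts to look and compute and a tool call to move; the robot and the scene stay as the last step left them, time stands still between calls to the robot, and variables do not carry over. Pictures are saved under pics/ and viewed, at most 14 in all, crops included, and the job is handed in when it is done.

Besides the shell and the picture viewer there is one more tool, called after "Emit:" as name(argument=value, ...) on one line, values as JSON. step_arm: Moves the arm, as the interface text tells. Its arguments: {"type":"object","properties":{"commands":{"type":"array"},"fingers":{"type":"number"},"grip_force":{"type":"number"}},"required":["commands"]}

```bash
mkdir -p pics; ls; cat > h.py <<'E'
import numpy as np, cv2
from cell import observe, read_camera, get_calibration, hand_in, search_frame
def snap(cam,fn=None):
    im=read_camera(cam)
    if fn: cv2.imwrite('pics/'+fn,cv2.cvtColor(im,cv2.COLOR_RGB2BGR))
    return im
def find(cam,names,n=1):
    for k in names:
        r=search_frame(cam,k)
        print(cam,k,[(np.round(np.array(a['at'])*1000,0).tolist(),round(a['confidence'],2)) for a in r[:n]])
def proj(cam,P,c=None):
    c=c or get_calibration(cam); T=np.linalg.inv(np.array(c['world_from_camera']))
    p=(T[:3,:3]@np.atleast_2d(P).T).T+T[:3,3]; p=p*[1,-1,-1]
    return cv2.projectPoints(p.reshape(-1,1,3),np.zeros(3),np.zeros(3),np.array(c['camera_matrix']),np.array(c['dist_coeffs']))[0].reshape(-1,2)
def ray(cam,uv,z,c=None):
    c=c or get_calibration(cam); T=np.array(c['world_from_camera'])
    q=cv2.undistortPoints(np.array(uv,float).reshape(-1,1,2),np.array(c['camera_matrix']),np.array(c['dist_coeffs'])).reshape(-1,2)
    d=(T[:3,:3]@np.c_[q[:,0],-q[:,1],-np.ones(len(q))].T).T
    return T[:3,3]+d*((z-T[2,3])/d[:,2])[:,None]
E
python3 - <<'E'
from h import *
s=observe(); print({k:np.round(v,3).tolist() for k,v in s.items()})
a=snap('scene','s0.png'); b=snap('top','t0.png')
for cam in('top','scene'):
    c=get_calibration(cam); print(cam,np.round(c['world_from_camera'],3).tolist())
    find(cam,['stand','knob_front','knob_rear','bay','cassette','cassette_brass','cassette_grip','terminal_top','rocker_end','rack','bulb','lamp_box','tape_roll'],1)
    find(cam,['plug0'],5)
    find(cam,['knob_front'],3)
E
```

```text
pics
{'time': 0.0, 'qpos': [-1.287, 0.343, 1.525, -0.0, 1.275, -0.146], 'qvel': [0.0, -0.0, -0.0, 0.0, -0.001, -0.0], 'joint_efforts': [-0.001, -43.124, -24.422, 0.072, 0.056, -0.0], 'tool_pos': [0.219, -0.477, 0.226], 'tool_rot': [-3.14, -0.0, 0.43], 'contact_force': [-0.068, -0.337, -0.137], 'torque': [-0.025, -0.047, -0.004], 'grip_force': 0.0, 'opening': 0.092}
top [[-0.015, 0.787, -0.616, -0.535], [-1.0, -0.008, 0.014, 0.05], [0.006, 0.616, 0.787, 1.475], [0.0, 0.0, 0.0, 1.0]]
top stand [([442.0, 280.0, 41.0], 0.55)]
top knob_front [([476.0, 309.0, 66.0], 0.63)]
top knob_rear []
top bay []
top cassette [([470.0, 308.0, 69.0], 0.84)]
top cassette_brass [([476.0, 306.0, 71.0], 0.53)]
top cassette_grip [([472.0, 311.0, 70.0], 0.72)]
top terminal_top [([509.0, 204.0, 70.0], 0.92)]
top rocker_end [([428.0, 196.0, 76.0], 0.38)]
top rack [([449.0, -156.0, 37.0], 0.83)]
top bulb []
top lamp_box [([651.0, 280.0, 58.0], 0.86)]
top tape_roll [([394.0, -387.0, 20.0], 0.86)]
top plug0 [([508.0, 201.0, 68.0], 0.63), ([478.0, -213.0, 54.0], 0.54)]
top knob_front [([476.0, 309.0, 66.0], 0.63), ([392.0, 414.0, 72.0], 0.52)]
scene [[0.9, 0.269, -0.343, 0.009], [-0.436, 0.584, -0.685, -1.002], [0.016, 0.766, 0.643, 1.042], [0.0, 0.0, 0.0, 1.0]]
scene stand [([462.0, -186.0, 37.0], 0.65)]
scene knob_front [([516.0, 308.0, 70.0], 0.74)]
scene knob_rear [([515.0, 312.0, 72.0], 0.56)]
scene bay [([424.0, 252.0, 40.0], 0.62)]
scene cassette [([512.0, 311.0, 73.0], 0.61)]
scene cassette_brass [([514.0, 312.0, 71.0], 0.39)]
scene cassette_grip [([514.0, 312.0, 73.0], 0.49)]
scene terminal_top []
scene rocker_end []
scene rack [([461.0, -184.0, 37.0], 0.76)]
scene bulb [([644.0, -81.0, 26.0], 0.83)]
scene lamp_box [([657.0, 264.0, 52.0], 0.7)]
scene tape_roll [([414.0, -416.0, 20.0], 0.78)]
scene plug0 [([472.0, -187.0, 56.0], 0.61), ([480.0, -216.0, 55.0], 0.61)]
scene knob_front [([516.0, 308.0, 70.0], 0.74)]
```

View pics/t0.png

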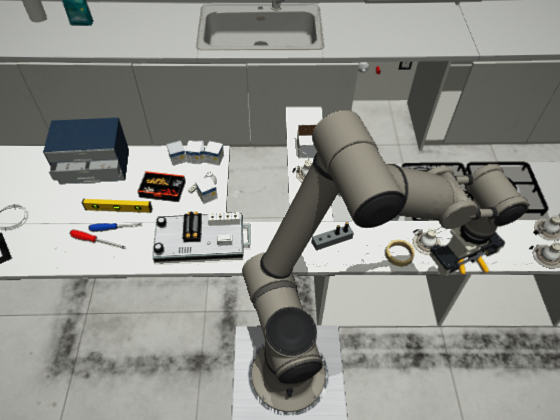

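View pics/s0.png

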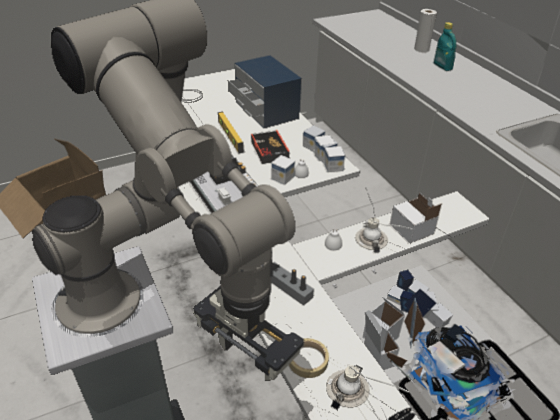

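The top view shows the stand: rear knob near (160,222), front knob near (160,250), cassette near (193,228), terminal block near (225,218), switch near (225,240). The rack is near (333,234). In the scene view the rack at (292,283) holds 2–3 plugs. I'll move closer and use the wrist camera.

Emit:
step_arm(commands=[{"translation":[0,0,0],"roll":0.1075},{"translation":[0,0,0],"roll":0.1075},{"translation":[0,0,0],"roll":0.1075},{"translation":[0,0,0],"roll":0.1075},{"translation":[23,-32,-7],"roll":0},{"translation":[23,-32,-7],"roll":0},{"translation":[23,-32,-7],"roll":0},{"translation":[23,-32,-7],"roll":0},{"translation":[23,-32,-7],"roll":0},{"translation":[23,-32,-7],"roll":0},{"translation":[23,-32,-7],"roll":0},{"translation":[23,-32,-7],"roll":0},{"translation":[23,-32,-7],"roll":0},{"translation":[23,-32,-7],"roll":0},{"translation":[0,0,0],"roll":0}])

```text
time: 2.85
tool_pos: [0.4522, -0.1522, 0.2982]
tool_rot: [-3.141, -0.004, 0.006]
contact_force: [-0.9, 0.2, -0.4]
opening: 0.0921
grip_force: 0.0
```

```bash
python3 - <<'E'
from h import *
s=observe(); print(s['time'],np.round(s['tool_pos'],4),np.round(s['tool_rot'],3),np.round(s['qpos'],3))
c=get_calibration('wrist'); print(np.round(c['world_from_camera'],3).tolist(), np.round(c['camera_matrix'],0).tolist())
snap('wrist','w0.png'); find('wrist',['rack','plug0'],5)
E
```

```text
2.85 [ 0.4522 -0.1522  0.2982] [-3.141 -0.004  0.006] [-0.487  0.202  1.519  0.003  1.418  1.077]
[[0.006, 0.952, 0.305, 0.535], [-1.0, 0.006, 0.001, -0.153], [-0.001, -0.305, 0.952, 0.457], [0.0, 0.0, 0.0, 1.0]] [[300.0, 0.0, 284.0], [0.0, 300.0, 204.0], [0.0, 0.0, 1.0]]
wrist rack [([468.0, -160.0, 34.0], 0.9), ([513.0, 167.0, 70.0], 0.52)]
wrist plug0 [([482.0, -211.0, 68.0], 0.73), ([472.0, -177.0, 67.0], 0.44), ([469.0, -162.0, 34.0], 0.3)]
```

Emit:
step_arm(commands=[{"translation":[2,-40,0],"roll":0},{"translation":[2,-40,0],"roll":0},{"translation":[2,-40,0],"roll":0},{"translation":[2,-40,0],"roll":0},{"translation":[2,-40,0],"roll":0},{"translation":[2,-40,0],"roll":0},{"translation":[2,-40,0],"roll":0},{"translation":[2,-40,0],"roll":0},{"translation":[2,-40,0],"roll":0},{"translation":[2,-40,0],"roll":0},{"translation":[2,-40,0],"roll":0},{"translation":[0,0,0],"roll":0},{"translation":[0,0,0],"roll":0}])

```text
time: 4.08
tool_pos: [0.4712, 0.2826, 0.2957]
tool_rot: [3.14, 0.001, 0.001]
contact_force: [-0.4, -0.6, -0.0]
opening: 0.0919
grip_force: 0.0
```

```bash
python3 - <<'E'
from h import *
s=observe(); print(s['time'],np.round(s['tool_pos'],4),np.round(s['tool_rot'],3),np.round(s['qpos'],3))
snap('wrist','w1.png'); find('wrist',['stand','knob_front','bay','cassette','cassette_brass','cassette_grip','terminal_top','rocker_end','lamp_box'],2)
E
```

```text
4.0833 [0.4712 0.2826 0.2957] [3.14e+00 1.00e-03 1.00e-03] [ 4.010e-01  3.460e-01  1.327e+00 -1.000e-03  1.470e+00  1.971e+00]
wrist stand [([474.0, 276.0, 42.0], 0.89)]
wrist knob_front [([396.0, 416.0, 75.0], 0.92)]
wrist bay [([474.0, 274.0, 38.0], 0.81), ([495.0, 309.0, 72.0], 0.38)]
wrist cassette [([490.0, 315.0, 74.0], 0.9)]
wrist cassette_brass [([495.0, 313.0, 71.0], 0.57)]
wrist cassette_grip [([493.0, 311.0, 74.0], 0.88)]
wrist terminal_top [([648.0, -51.0, 12.0], 0.56), ([518.0, 210.0, 69.0], 0.55)]
wrist rocker_end [([432.0, 201.0, 72.0], 0.84)]
wrist lamp_box [([652.0, 281.0, 66.0], 0.8)]
```

View pics/w1.png

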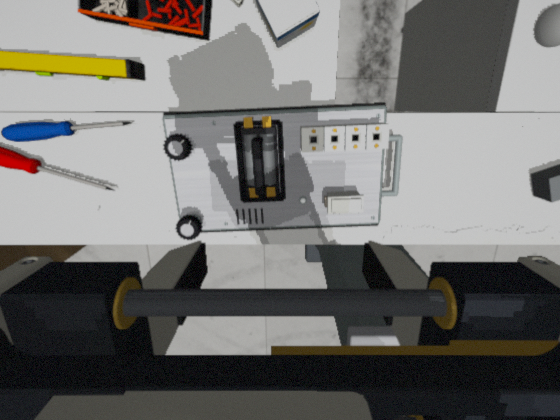

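View pics/w0.png

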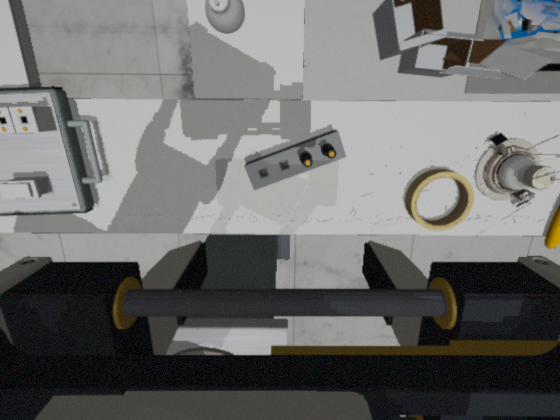

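Wrist view: rear knob (178,147), front knob (189,226), cassette (260,160), terminal openings (313,139)…(377,136), rocker (345,204), plate corners near (166,115) and (384,107). The earlier wrist view shows a turned rack with two plugs, at (306,160) and (330,151).

```bash
python3 - <<'E'
from h import *
im=cv2.imread('pics/w1.png')
cv2.imwrite('pics/w1c.png',cv2.resize(im[95:245,155:405],(800,480),interpolation=cv2.INTER_CUBIC))
c=get_calibration('wrist')
for n,uv,z in[('openings',[(313,139),(334,138),(355,137),(377,136)],.074),('knobs F,R',[(189,226),(178,147)],.073),('corners',[(166,115),(384,107),(381,225)],.042),('rocker',[(345,204)],.078)]:
    print(n,np.round(ray('wrist',uv,z,c)*1000,1).tolist())
E
```

```text
openings [[516.0, 245.4, 74.0], [517.2, 219.2, 74.0], [518.4, 193.1, 74.0], [519.5, 165.9, 74.0]]
knobs F,R [[398.8, 412.1, 73.0], [506.1, 415.3, 73.0]]
corners [[544.0, 437.3, 42.0], [553.7, 150.6, 42.0], [387.5, 138.2, 42.0]]
rocker [[432.0, 201.0, 78.0]]
```

View pics/w1c.png

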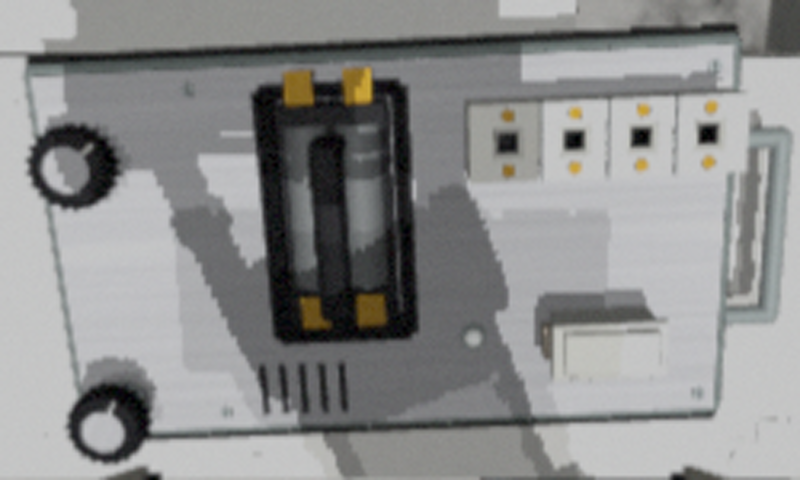

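Emit:
step_arm(commands=[{"translation":[-12.3,-21.7,27.7],"roll":0},{"translation":[-12.3,-21.7,27.7],"roll":0},{"translation":[-12.3,-21.7,27.7],"roll":0},{"translation":[-12.3,-21.7,27.7],"roll":0},{"translation":[-12.3,-21.7,27.7],"roll":0},{"translation":[-12.3,-21.7,27.7],"roll":0},{"translation":[0,0,0],"roll":-0.044},{"translation":[0,0,0],"roll":0},{"translation":[0,0,0],"roll":0}], fingers=0.47, grip_force=12)

```text
time: 5.33
tool_pos: [0.3974, 0.413, 0.1307]
tool_rot: [3.142, -0.001, 0.043]
contact_force: [0.5, -0.6, 0.3]
opening: 0.0434
grip_force: 0.0
```

```bash
python3 - <<'E'
from h import *
s=observe(); print(s['time'],np.round(s['tool_pos'],4),np.round(s['tool_rot'],3),np.round(s['contact_force'],2))
im=snap('wrist','w2.png'); find('wrist',['knob_front'],3)
print(proj('wrist',[[.3975,.413,.072],[.3975,.413,.042],s['tool_pos']]).round(0).tolist())
E
```

```text
5.3333 [0.3974 0.413  0.1307] [ 3.142e+00 -1.000e-03  4.300e-02] [ 0.45 -0.64  0.25]
wrist knob_front [([400.0, 415.0, 77.0], 0.88), ([426.0, 217.0, 75.0], 0.16)]
[[283.0, 220.0], [283.0, 208.0], [282.0, 256.0]]
```

View pics/w2.png

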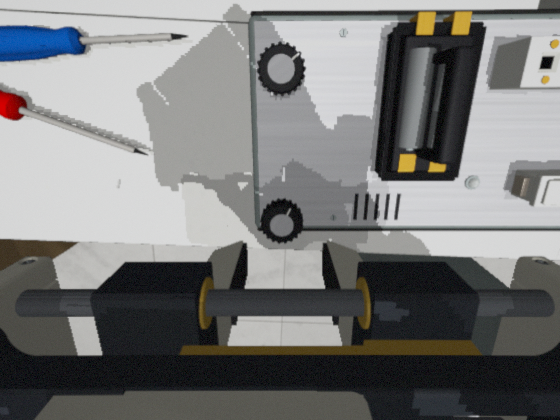

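Front knob at (282,221), matching the prediction (283,220); rear knob at (281,69). Next I'll straddle the front knob and touch the plate to read the corner height.

Emit:
step_arm(commands=[{"translation":[0,0,26],"roll":0},{"translation":[0,0,26],"roll":0},{"translation":[0,0,25],"roll":0},{"translation":[0,0,0],"roll":0},{"translation":[0,0,0],"roll":0}])

```text
time: 5.85
tool_pos: [0.3976, 0.4123, 0.0537]
tool_rot: [3.141, 0.001, 0.042]
contact_force: [-0.7, -0.2, 1.0]
opening: 0.0434
grip_force: 0.0
```

Emit:
step_arm(commands=[{"translation":[0,0,1],"roll":0},{"translation":[0,0,1],"roll":0},{"translation":[0,0,1],"roll":0},{"translation":[0,0,0],"roll":0}])

```text
time: 6.18
tool_pos: [0.3976, 0.4132, 0.0515]
tool_rot: [-3.141, -0.001, 0.044]
contact_force: [-0.2, 0.5, 0.1]
opening: 0.0435
grip_force: 0.0
```

Emit:
step_arm(commands=[{"translation":[0,0,1],"roll":0},{"translation":[0,0,1],"roll":0},{"translation":[0,0,0],"roll":0}])

```text
time: 6.43
tool_pos: [0.3971, 0.4129, 0.0485]
tool_rot: [3.141, -0.0, 0.044]
contact_force: [-0.2, -0.3, 0.9]
opening: 0.0432
grip_force: 0.0
```

Emit:
step_arm(commands=[{"translation":[0,0,1],"roll":0},{"translation":[0,0,1],"roll":0},{"translation":[0,0,0],"roll":0}])

```text
time: 6.68
tool_pos: [0.3971, 0.4128, 0.0462]
tool_rot: [3.141, 0.0, 0.044]
contact_force: [-0.2, 0.7, -0.4]
opening: 0.0431
grip_force: 0.0
```

Emit:
step_arm(commands=[{"translation":[0,0,1],"roll":0},{"translation":[0,0,0.5],"roll":0},{"translation":[0,0,0],"roll":0}])

```text
time: 6.93
tool_pos: [0.3971, 0.4128, 0.0448]
tool_rot: [3.141, 0.0, 0.044]
contact_force: [0.1, 0.3, -0.5]
opening: 0.0433
grip_force: 0.0
```

Emit:
step_arm(commands=[{"translation":[0,0,1],"roll":0},{"translation":[0,0,0.5],"roll":0},{"translation":[0,0,0],"roll":0}])

```text
time: 7.18
tool_pos: [0.3971, 0.4128, 0.0433]
tool_rot: [3.141, 0.0, 0.044]
contact_force: [0.0, 0.2, 0.6]
opening: 0.0428
grip_force: 0.0
```

Emit:
step_arm(commands=[{"translation":[0,0,1],"roll":0},{"translation":[0,0,0],"roll":0}])

```text
time: 7.35
tool_pos: [0.3971, 0.4128, 0.0423]
tool_rot: [3.141, 0.0, 0.044]
contact_force: [-0.1, -0.4, -1.0]
opening: 0.0434
grip_force: 0.0
```

Emit:
step_arm(commands=[{"translation":[0,0,1],"roll":0},{"translation":[0,0,0],"roll":0}])

```text
time: 7.52
tool_pos: [0.3971, 0.4128, 0.0413]
tool_rot: [3.141, 0.0, 0.044]
contact_force: [-0.6, -0.5, -0.4]
opening: 0.0432
grip_force: 0.0
```

Emit:
step_arm(commands=[{"translation":[0,0,1],"roll":0},{"translation":[0,0,0],"roll":0}])

```text
time: 7.68
tool_pos: [0.3972, 0.413, 0.0405]
tool_rot: [-3.142, -0.0, 0.044]
contact_force: [0.0, -0.3, 1.1]
opening: 0.0431
grip_force: 0.9
```

Emit:
step_arm(commands=[{"translation":[0,0,1],"roll":0},{"translation":[0,0,0],"roll":0}])

```text
time: 7.85
tool_pos: [0.397, 0.4131, 0.0396]
tool_rot: [-3.141, 0.0, 0.044]
contact_force: [-0.9, 0.6, 3.9]
opening: 0.0433
grip_force: 2.0
```

Emit:
step_arm(commands=[{"translation":[0,0,0.5],"roll":0},{"translation":[0,0,0],"roll":0}])

```text
time: 8.02
tool_pos: [0.3968, 0.4131, 0.0392]
tool_rot: [-3.141, 0.0, 0.044]
contact_force: [-3.0, 1.1, 3.9]
opening: 0.0435
grip_force: 2.5
```

Emit:
step_arm(commands=[{"translation":[0,0,0.5],"roll":0},{"translation":[0,0,0],"roll":0}])

```text
time: 8.18
tool_pos: [0.3968, 0.4131, 0.0386]
tool_rot: [-3.141, 0.0, 0.044]
contact_force: [-3.2, 1.5, 5.3]
opening: 0.0433
grip_force: 2.7
```

Emit:
step_arm(commands=[{"translation":[0,0,1],"roll":0},{"translation":[0,0,0],"roll":0}])

```text
time: 8.35
tool_pos: [0.3968, 0.4132, 0.0381]
tool_rot: [-3.141, 0.0, 0.044]
contact_force: [-5.0, -0.2, 9.2]
opening: 0.0434
grip_force: 4.9
```

Emit:
step_arm(commands=[{"translation":[0,0,1],"roll":0},{"translation":[0,0,0],"roll":0}])

```text
time: 8.52
tool_pos: [0.3967, 0.4133, 0.0377]
tool_rot: [-3.141, 0.0, 0.044]
contact_force: [-6.3, 0.1, 13.5]
opening: 0.0433
grip_force: 7.4
```

Emit:
step_arm(commands=[{"translation":[0,0,-3],"roll":0},{"translation":[0,0,-3],"roll":0},{"translation":[0,0,-3],"roll":0},{"translation":[0,0,0],"roll":-0.12},{"translation":[0,0,0],"roll":-0.12},{"translation":[0,0,0],"roll":-0.12},{"translation":[0,0,0],"roll":-0.12},{"translation":[0,0,0],"roll":-0.12},{"translation":[0,0,0],"roll":-0.12},{"translation":[0,0,0],"roll":-0.12},{"translation":[0,0,0],"roll":-0.12},{"translation":[0,0,0],"roll":-0.12},{"translation":[0,0,0],"roll":-0.12},{"translation":[0,0,0],"roll":-0.12},{"translation":[0,0,0],"roll":-0.12},{"translation":[0,0,0],"roll":-0.12},{"translation":[0,0,0],"roll":-0.12},{"translation":[0,0,0],"roll":-0.12},{"translation":[0,0,0],"roll":-0.12},{"translation":[0,0,0],"roll":-0.12}])

```text
time: 10.18
tool_pos: [0.3974, 0.4126, 0.0451]
tool_rot: [-3.141, 0.0, 2.09]
contact_force: [0.7, -0.4, 0.5]
opening: 0.0431
grip_force: 0.0
```

Emit:
step_arm(commands=[{"translation":[0,0,0],"roll":-0.12},{"translation":[0,0,0],"roll":-0.12},{"translation":[0,0,0],"roll":-0.12},{"translation":[0,0,0],"roll":-0.12},{"translation":[0,0,0],"roll":-0.12},{"translation":[0,0,0],"roll":-0.12},{"translation":[0,0,0],"roll":-0.12},{"translation":[0,0,0],"roll":-0.12},{"translation":[0,0,0],"roll":-0.12},{"translation":[0,0,0],"roll":-0.12},{"translation":[0,0,0],"roll":-0.12},{"translation":[0,0,0],"roll":-0.12},{"translation":[0,0,0],"roll":-0.12},{"translation":[0,0,0],"roll":-0.12},{"translation":[0,0,0],"roll":-0.12},{"translation":[0,0,0],"roll":0},{"translation":[0,0,0],"roll":0}])

```text
time: 11.6
tool_pos: [0.3973, 0.4127, 0.0452]
tool_rot: [-3.141, -0.0, -2.403]
contact_force: [0.2, 0.3, -1.2]
opening: 0.0431
grip_force: 0.0
```

Emit:
step_arm(commands=[{"translation":[0,0,0],"roll":0},{"translation":[0,0,0],"roll":0},{"translation":[0,0,0],"roll":0},{"translation":[0,0,0],"roll":0},{"translation":[0,0,0],"roll":0}], fingers=0, grip_force=14)

```text
time: 12.02
tool_pos: [0.3959, 0.4144, 0.0458]
tool_rot: [3.139, 0.001, -2.401]
contact_force: [-6.6, 6.4, 2.5]
opening: 0.0305
grip_force: 14.0
```

Emit:
step_arm(commands=[{"translation":[0,2.3,0],"roll":0},{"translation":[0,0,0.1],"roll":0.12},{"translation":[0,0,0.1],"roll":0.12},{"translation":[0,0,0.1],"roll":0.12},{"translation":[0,0,0.1],"roll":0.12},{"translation":[0,0,0.1],"roll":0.12},{"translation":[0,0,0.1],"roll":0.12},{"translation":[0,0,0.1],"roll":0.12},{"translation":[0,0,0.1],"roll":0.12},{"translation":[0,0,0.1],"roll":0.12},{"translation":[0,0,0.1],"roll":0.12},{"translation":[0,0,0.1],"roll":0.12},{"translation":[0,0,0.1],"roll":0.12},{"translation":[0,0,0.1],"roll":0.12},{"translation":[0,0,0],"roll":0}])

```text
time: 13.27
tool_pos: [0.3954, 0.4153, 0.0444]
tool_rot: [3.141, -0.001, 2.318]
contact_force: [-2.1, 3.3, 1.4]
opening: 0.0307
grip_force: 14.0
```

```bash
python3 - <<'E'
from h import *
s=observe(); print({k:np.round(v,3).tolist() for k,v in s.items()})
R=cv2.Rodrigues(np.zeros(3))[0]
from scipy.spatial.transform import Rotation as Ro
R=Ro.from_euler('xyz',s['tool_rot']).as_matrix(); print('tool force',(R.T@s['contact_force']).round(2))
E
```

```text
{'time': 13.267, 'qpos': [0.676, 0.628, 1.605, 0.001, 0.908, -0.072], 'qvel': [-0.0, 0.001, 0.002, -0.002, 0.0, -0.211], 'joint_efforts': [-2.317, -50.841, -18.29, -0.967, 0.203, 1.642], 'tool_pos': [0.395, 0.415, 0.044], 'tool_rot': [3.141, -0.001, 2.318], 'contact_force': [-2.123, 3.251, 1.355], 'torque': [0.628, 0.193, -0.065], 'grip_force': 14.002, 'opening': 0.031}
tool force [ 3.83  0.65 -1.35]
```

Emit:
step_arm(commands=[{"translation":[1.2,0,0],"roll":0},{"translation":[0,0,0.1],"roll":0.122},{"translation":[0,0,0.1],"roll":0.122},{"translation":[0,0,0.1],"roll":0.122},{"translation":[0,0,0.1],"roll":0.122},{"translation":[0,0,0.1],"roll":0.122},{"translation":[0,0,0],"roll":0.122},{"translation":[0,0,0],"roll":0.122},{"translation":[0,0,0],"roll":0.122},{"translation":[0,0,0],"roll":0.122},{"translation":[0,0,0],"roll":0.122},{"translation":[0,0,0],"roll":0.122},{"translation":[0,0,0],"roll":0.122},{"translation":[0,0,0],"roll":0.122},{"translation":[0,0,0],"roll":0.122},{"translation":[0,0,0],"roll":0.122},{"translation":[0,0,0],"roll":0.122},{"translation":[0,0,0],"roll":0.122},{"translation":[0,0,0],"roll":0.122},{"translation":[0,0,0],"roll":0}])

```text
time: 14.93
tool_pos: [0.3957, 0.4153, 0.0434]
tool_rot: [3.141, -0.001, 0.126]
contact_force: [4.1, 1.1, -4.1]
opening: 0.0306
grip_force: 14.0
```

Emit:
step_arm(commands=[{"translation":[0,0,0],"roll":0},{"translation":[0,0,0],"roll":0},{"translation":[0,0,0],"roll":0}], fingers=0.47)

```text
time: 15.18
tool_pos: [0.3945, 0.4152, 0.0437]
tool_rot: [3.141, 0.001, 0.131]
contact_force: [0.4, 0.3, 0.0]
opening: 0.0425
grip_force: 0.0
```

Emit:
step_arm(commands=[{"translation":[0,0,-24],"roll":0.087},{"translation":[0,0,-24],"roll":0},{"translation":[37,0.5,0],"roll":0},{"translation":[37,0.5,0],"roll":0},{"translation":[36,0.5,0],"roll":0},{"translation":[0,0,0],"roll":0},{"translation":[0,0,18],"roll":0},{"translation":[0,0,18],"roll":0},{"translation":[0,0,0],"roll":0},{"translation":[0,0,0],"roll":0}])

```text
time: 16.02
tool_pos: [0.5036, 0.418, 0.0548]
tool_rot: [3.14, 0.003, 0.042]
contact_force: [-0.0, 0.2, -0.2]
opening: 0.043
grip_force: 0.0
```

Emit:
step_arm(commands=[{"translation":[0,0,1],"roll":0},{"translation":[0,0,1],"roll":0},{"translation":[0,0,1],"roll":0},{"translation":[0,0,0],"roll":0},{"translation":[0,0,0],"roll":0}])

```text
time: 16.43
tool_pos: [0.5049, 0.4186, 0.0532]
tool_rot: [-3.141, -0.001, 0.041]
contact_force: [0.2, 0.7, -0.0]
opening: 0.0434
grip_force: 0.0
```

Emit:
step_arm(commands=[{"translation":[0,0,1],"roll":0},{"translation":[0,0,1],"roll":0},{"translation":[0,0,0],"roll":0}])

```text
time: 16.68
tool_pos: [0.5047, 0.4184, 0.0505]
tool_rot: [3.141, 0.0, 0.041]
contact_force: [0.2, 0.5, 0.3]
opening: 0.043
grip_force: 0.0
```

Emit:
step_arm(commands=[{"translation":[0,0,1],"roll":0},{"translation":[0,0,1],"roll":0},{"translation":[0,0,0],"roll":0}])

```text
time: 16.93
tool_pos: [0.5046, 0.4184, 0.0484]
tool_rot: [3.141, 0.0, 0.041]
contact_force: [-0.4, -0.8, -0.6]
opening: 0.0431
grip_force: 0.0
```

Emit:
step_arm(commands=[{"translation":[0,0,1],"roll":0},{"translation":[0,0,1],"roll":0},{"translation":[0,0,0],"roll":0}])

```text
time: 17.18
tool_pos: [0.5047, 0.4184, 0.0464]
tool_rot: [3.141, 0.0, 0.041]
contact_force: [0.1, -0.1, 0.1]
opening: 0.0435
grip_force: 0.0
```

Emit:
step_arm(commands=[{"translation":[0,0,1],"roll":0},{"translation":[0,0,0.5],"roll":0},{"translation":[0,0,0],"roll":0}])

```text
time: 17.43
tool_pos: [0.5047, 0.4184, 0.045]
tool_rot: [3.141, 0.0, 0.041]
contact_force: [0.4, -1.0, -1.2]
opening: 0.0429
grip_force: 0.0
```

Emit:
step_arm(commands=[{"translation":[0,0,1],"roll":0},{"translation":[0,0,0.5],"roll":0},{"translation":[0,0,0],"roll":0}])

```text
time: 17.68
tool_pos: [0.5047, 0.4184, 0.0435]
tool_rot: [3.141, 0.0, 0.041]
contact_force: [-1.0, -0.4, -0.3]
opening: 0.043
grip_force: 0.0
```

Emit:
step_arm(commands=[{"translation":[0,0,1],"roll":0},{"translation":[0,0,0],"roll":0}])

```text
time: 17.85
tool_pos: [0.5047, 0.4184, 0.0425]
tool_rot: [3.141, 0.0, 0.041]
contact_force: [-1.0, -0.0, 0.2]
opening: 0.0433
grip_force: 0.0
```

Emit:
step_arm(commands=[{"translation":[0,0,1],"roll":0},{"translation":[0,0,0],"roll":0}])

```text
time: 18.02
tool_pos: [0.5049, 0.4185, 0.0417]
tool_rot: [3.142, -0.0, 0.041]
contact_force: [-0.1, 0.2, 0.8]
opening: 0.0431
grip_force: 0.3
```

Emit:
step_arm(commands=[{"translation":[0,0,1],"roll":0},{"translation":[0,0,0],"roll":0}])

```text
time: 18.18
tool_pos: [0.505, 0.4186, 0.0413]
tool_rot: [-3.141, -0.001, 0.041]
contact_force: [-0.8, -0.8, 4.4]
opening: 0.0435
grip_force: 2.3
```

Emit:
step_arm(commands=[{"translation":[0,0,1],"roll":0},{"translation":[0,0,0],"roll":0}])

```text
time: 18.35
tool_pos: [0.5051, 0.4186, 0.0411]
tool_rot: [-3.141, -0.001, 0.041]
contact_force: [-2.4, -1.4, 9.1]
opening: 0.0434
grip_force: 4.3
```

Emit:
step_arm(commands=[{"translation":[0,0,1],"roll":0},{"translation":[0,0,0],"roll":0}])

```text
time: 18.52
tool_pos: [0.5051, 0.4186, 0.0407]
tool_rot: [-3.141, -0.001, 0.041]
contact_force: [-3.8, -2.3, 12.8]
opening: 0.0432
grip_force: 6.3
```

Emit:
step_arm(commands=[{"translation":[0,0,-25],"roll":0},{"translation":[0,0,-25],"roll":0},{"translation":[-36.3,-0.5,0],"roll":0},{"translation":[-36.3,-0.5,0],"roll":0},{"translation":[-36.3,-0.5,0],"roll":0},{"translation":[0,0,0],"roll":0},{"translation":[0,0,22],"roll":0},{"translation":[0,0,21],"roll":0},{"translation":[0,0,0],"roll":0},{"translation":[0,0,0],"roll":0},{"translation":[0,0,0],"roll":0},{"translation":[0,0,0],"roll":0}])

```text
time: 19.52
tool_pos: [0.3967, 0.416, 0.0468]
tool_rot: [-3.14, -0.002, 0.041]
contact_force: [0.5, -0.4, -0.1]
opening: 0.0431
grip_force: 0.0
```

Emit:
step_arm(commands=[{"translation":[0,0,1],"roll":0},{"translation":[0,0,1],"roll":0},{"translation":[0,0,0],"roll":0}])

```text
time: 19.77
tool_pos: [0.3961, 0.4155, 0.044]
tool_rot: [-3.141, -0.0, 0.041]
contact_force: [-0.2, 0.2, 0.4]
opening: 0.0434
grip_force: 0.0
```

Emit:
step_arm(commands=[{"translation":[0,0,1],"roll":0},{"translation":[0,0,0],"roll":0}])

```text
time: 19.93
tool_pos: [0.3959, 0.4155, 0.0426]
tool_rot: [3.141, 0.0, 0.041]
contact_force: [-0.6, 0.5, 0.1]
opening: 0.0432
grip_force: 0.0
```

Emit:
step_arm(commands=[{"translation":[0,0,1],"roll":0},{"translation":[0,0,0],"roll":0}])

```text
time: 20.1
tool_pos: [0.3958, 0.4154, 0.0415]
tool_rot: [3.141, 0.0, 0.041]
contact_force: [-0.2, 0.4, -0.2]
opening: 0.0428
grip_force: 0.0
```

Emit:
step_arm(commands=[{"translation":[0,0,1],"roll":0},{"translation":[0,0,0],"roll":0}])

```text
time: 20.27
tool_pos: [0.3959, 0.4156, 0.0407]
tool_rot: [-3.142, -0.0, 0.041]
contact_force: [-1.0, -0.5, 2.6]
opening: 0.0431
grip_force: 0.8
```

Emit:
step_arm(commands=[{"translation":[0,0,1],"roll":0},{"translation":[0,0,0],"roll":0}])

```text
time: 20.43
tool_pos: [0.3959, 0.4156, 0.0403]
tool_rot: [-3.141, -0.0, 0.041]
contact_force: [-1.1, -0.6, 7.3]
opening: 0.0434
grip_force: 3.6
```

Emit:
step_arm(commands=[{"translation":[0,0,1],"roll":0},{"translation":[0,0,0],"roll":0}])

```text
time: 20.6
tool_pos: [0.3959, 0.4157, 0.04]
tool_rot: [-3.141, -0.001, 0.041]
contact_force: [-2.9, -1.7, 12.9]
opening: 0.0432
grip_force: 6.1
```

Emit:
step_arm(commands=[{"translation":[0,0,-31],"roll":0},{"translation":[0,0,-31],"roll":0},{"translation":[0,35.7,0],"roll":0},{"translation":[0,35.7,0],"roll":0},{"translation":[0,35.7,0],"roll":0},{"translation":[0,35.7,0],"roll":0},{"translation":[0,35.7,0],"roll":0},{"translation":[0,35.7,0],"roll":0},{"translation":[0,35.7,0],"roll":0},{"translation":[0,0,0],"roll":0},{"translation":[0,0,27],"roll":0},{"translation":[0,0,26],"roll":0},{"translation":[0,0,0],"roll":0},{"translation":[0,0,0],"roll":0},{"translation":[0,0,0],"roll":0},{"translation":[0,0,0],"roll":0}], fingers=0)

```text
time: 21.93
tool_pos: [0.407, 0.1664, 0.0489]
tool_rot: [-3.141, -0.002, 0.041]
contact_force: [-0.6, 0.0, 0.1]
opening: 0.0004
grip_force: 0.0
```

Emit:
step_arm(commands=[{"translation":[0,0,1],"roll":0},{"translation":[0,0,1],"roll":0},{"translation":[0,0,0],"roll":0}])

```text
time: 22.18
tool_pos: [0.4063, 0.166, 0.0461]
tool_rot: [-3.142, -0.001, 0.041]
contact_force: [-0.2, -0.3, -0.3]
opening: 0.0004
grip_force: 0.0
```

Emit:
step_arm(commands=[{"translation":[0,0,1],"roll":0},{"translation":[0,0,1],"roll":0},{"translation":[0,0,0],"roll":0}])

```text
time: 22.43
tool_pos: [0.406, 0.1658, 0.0436]
tool_rot: [3.141, 0.0, 0.041]
contact_force: [1.1, 0.5, -0.5]
opening: 0.0003
grip_force: 0.0
```

Emit:
step_arm(commands=[{"translation":[0,0,1],"roll":0},{"translation":[0,0,0],"roll":0}])

```text
time: 22.6
tool_pos: [0.406, 0.1658, 0.0425]
tool_rot: [3.141, 0.0, 0.041]
contact_force: [-0.1, -0.1, -0.4]
opening: 0.0007
grip_force: 0.0
```

Emit:
step_arm(commands=[{"translation":[0,0,1],"roll":0},{"translation":[0,0,0],"roll":0}])

```text
time: 22.77
tool_pos: [0.406, 0.1658, 0.0415]
tool_rot: [3.141, 0.0, 0.041]
contact_force: [0.8, -0.0, -0.5]
opening: 0.0005
grip_force: 0.0
```

Emit:
step_arm(commands=[{"translation":[0,0,1],"roll":0},{"translation":[0,0,0],"roll":0}])

```text
time: 22.93
tool_pos: [0.406, 0.1658, 0.041]
tool_rot: [3.141, 0.0, 0.041]
contact_force: [-1.7, -0.5, 7.1]
opening: 0.0005
grip_force: 3.6
```

Emit:
step_arm(commands=[{"translation":[0,0,1],"roll":0},{"translation":[0,0,0],"roll":0}])

```text
time: 23.1
tool_pos: [0.406, 0.1657, 0.0406]
tool_rot: [3.141, -0.0, 0.041]
contact_force: [-4.0, -1.8, 14.7]
opening: 0.0006
grip_force: 7.6
```

Emit:
step_arm(commands=[{"translation":[0,0,1],"roll":0},{"translation":[0,0,0],"roll":0}])

```text
time: 23.27
tool_pos: [0.406, 0.1657, 0.0401]
tool_rot: [3.141, -0.0, 0.041]
contact_force: [-6.8, -2.8, 23.1]
opening: 0.0004
grip_force: 11.6
```

Emit:
step_arm(commands=[{"translation":[0,0,-30],"roll":0},{"translation":[0,0,-31],"roll":0},{"translation":[0,-35.7,0],"roll":0},{"translation":[0,-35.7,0],"roll":0},{"translation":[0,-35.7,0],"roll":0},{"translation":[0,-35.7,0],"roll":0},{"translation":[0,-35.7,0],"roll":0},{"translation":[0,-35.7,0],"roll":0},{"translation":[0,-35.7,0],"roll":0},{"translation":[0,0,0],"roll":-0.12},{"translation":[0,0,0],"roll":-0.12},{"translation":[0,0,0],"roll":-0.12},{"translation":[0,0,0],"roll":-0.12},{"translation":[0,0,0],"roll":-0.12},{"translation":[0,0,0],"roll":-0.12},{"translation":[0,0,0],"roll":-0.12},{"translation":[0,0,0],"roll":-0.12},{"translation":[0,0,0],"roll":-0.12},{"translation":[0,0,0],"roll":-0.12}], fingers=0.47)

```text
time: 24.85
tool_pos: [0.3958, 0.4154, 0.0994]
tool_rot: [-3.141, 0.0, 1.247]
contact_force: [-0.5, 1.0, -0.5]
opening: 0.0431
grip_force: 0.0
```

Emit:
step_arm(commands=[{"translation":[0,0,0],"roll":-0.12},{"translation":[0,0,0],"roll":-0.12},{"translation":[0,0,18],"roll":-0.12},{"translation":[0,0,18],"roll":0},{"translation":[0,0,18],"roll":0},{"translation":[0,0,0],"roll":0},{"translation":[0,0,0],"roll":0}])

```text
time: 25.43
tool_pos: [0.3954, 0.4151, 0.0449]
tool_rot: [-3.14, 0.001, 1.601]
contact_force: [0.5, 0.3, 0.8]
opening: 0.0432
grip_force: 0.0
```

Emit:
step_arm(commands=[{"translation":[0,0,0],"roll":0},{"translation":[0,0,0],"roll":0},{"translation":[0,0,0],"roll":0},{"translation":[0,0,0],"roll":0},{"translation":[0,0,0],"roll":0}], fingers=0, grip_force=20)

```text
time: 25.85
tool_pos: [0.3959, 0.416, 0.0466]
tool_rot: [3.141, -0.001, 1.601]
contact_force: [-3.4, 0.3, 5.7]
opening: 0.0303
grip_force: 20.0
```

Emit:
step_arm(commands=[{"translation":[0,0,-0.5],"roll":0.121},{"translation":[0,0,0],"roll":0.121},{"translation":[0,0,0],"roll":0.121},{"translation":[0,0,0],"roll":0.121},{"translation":[0,0,0],"roll":0.121},{"translation":[0,0,0],"roll":0.121},{"translation":[0,0,0],"roll":0.121},{"translation":[0,0,0],"roll":0.121},{"translation":[0,0,0],"roll":0.121},{"translation":[0,0,0],"roll":0.121},{"translation":[0,0,0],"roll":0.121},{"translation":[0,0,0],"roll":0.121},{"translation":[0,0,0],"roll":0},{"translation":[0,0,0],"roll":0}])

```text
time: 27.02
tool_pos: [0.3964, 0.4154, 0.0465]
tool_rot: [3.141, -0.001, 0.152]
contact_force: [0.9, -1.3, 2.7]
opening: 0.0305
grip_force: 20.0
```

Emit:
step_arm(commands=[{"translation":[0,0,0],"roll":0.111},{"translation":[0,0,0],"roll":0},{"translation":[0,0,0],"roll":0},{"translation":[0,0,2.5],"roll":0},{"translation":[0,0,0],"roll":0},{"translation":[0,0,0],"roll":0}], fingers=0.47)

```text
time: 27.52
tool_pos: [0.3957, 0.4154, 0.0433]
tool_rot: [3.141, 0.0, 0.04]
contact_force: [0.4, -0.2, 0.7]
opening: 0.0428
grip_force: 0.0
```

Emit:
step_arm(commands=[{"translation":[0,0,1],"roll":0},{"translation":[0,0,0],"roll":0}])

```text
time: 27.68
tool_pos: [0.3958, 0.4155, 0.0425]
tool_rot: [3.141, 0.0, 0.039]
contact_force: [0.8, 0.8, -0.4]
opening: 0.0432
grip_force: 0.0
```

Emit:
step_arm(commands=[{"translation":[0,0,1],"roll":0},{"translation":[0,0,0],"roll":0}])

```text
time: 27.85
tool_pos: [0.3959, 0.4155, 0.0416]
tool_rot: [3.142, -0.0, 0.038]
contact_force: [-0.2, 0.3, 0.0]
opening: 0.0431
grip_force: 0.1
```

Emit:
step_arm(commands=[{"translation":[0,0,1],"roll":0},{"translation":[0,0,0],"roll":0}])

```text
time: 28.02
tool_pos: [0.3959, 0.4156, 0.0412]
tool_rot: [-3.142, -0.0, 0.038]
contact_force: [-2.0, -2.3, 6.1]
opening: 0.043
grip_force: 2.7
```

Emit:
step_arm(commands=[{"translation":[0,0,-25],"roll":0},{"translation":[0,0,-25],"roll":0},{"translation":[36.3,0.5,0],"roll":0},{"translation":[36.3,0.5,0],"roll":0},{"translation":[36.3,0.5,0],"roll":0},{"translation":[0,0,0],"roll":0},{"translation":[0,0,23],"roll":0},{"translation":[0,0,23],"roll":0},{"translation":[0,0,0],"roll":0},{"translation":[0,0,0],"roll":0},{"translation":[0,0,0],"roll":0},{"translation":[0,0,0],"roll":0},{"translation":[0,0,0],"roll":0}])

```text
time: 29.1
tool_pos: [0.5046, 0.4182, 0.0451]
tool_rot: [-3.142, -0.0, 0.038]
contact_force: [-0.3, 0.2, -0.6]
opening: 0.0433
grip_force: 0.0
```

Emit:
step_arm(commands=[{"translation":[0,0,1],"roll":0},{"translation":[0,0,1],"roll":0},{"translation":[0,0,0],"roll":0},{"translation":[0,0,0],"roll":0}])

```text
time: 29.43
tool_pos: [0.5047, 0.4181, 0.0426]
tool_rot: [3.141, 0.0, 0.038]
contact_force: [0.4, 0.6, 0.6]
opening: 0.0433
grip_force: 0.0
```

Emit:
step_arm(commands=[{"translation":[0,0,1],"roll":0},{"translation":[0,0,0],"roll":0},{"translation":[0,0,0],"roll":0}])

```text
time: 29.68
tool_pos: [0.5049, 0.4182, 0.0419]
tool_rot: [-3.142, -0.0, 0.038]
contact_force: [-0.1, -0.5, 1.1]
opening: 0.0432
grip_force: 0.6
```

Emit:
step_arm(commands=[{"translation":[0,0,1],"roll":0},{"translation":[0,0,0],"roll":0},{"translation":[0,0,0],"roll":0}])

```text
time: 29.93
tool_pos: [0.505, 0.4183, 0.0415]
tool_rot: [-3.141, -0.001, 0.038]
contact_force: [-2.1, -0.6, 6.8]
opening: 0.0431
grip_force: 3.0
```

Emit:
step_arm(commands=[{"translation":[0,0,-31],"roll":0},{"translation":[0,0,-31],"roll":0},{"translation":[-36,0,0],"roll":0},{"translation":[-36,0,0],"roll":0},{"translation":[-36,0,0],"roll":0},{"translation":[0,35.7,0],"roll":0},{"translation":[0,35.7,0],"roll":0},{"translation":[0,35.7,0],"roll":0},{"translation":[0,35.7,0],"roll":0},{"translation":[0,35.7,0],"roll":0},{"translation":[0,35.7,0],"roll":0},{"translation":[0,35.7,0],"roll":0},{"translation":[0,0,0],"roll":0},{"translation":[0,0,28],"roll":0},{"translation":[0,0,28],"roll":0},{"translation":[0,0,0],"roll":0},{"translation":[0,0,0],"roll":0},{"translation":[0,0,0],"roll":0},{"translation":[0,0,0],"roll":0}], fingers=0)

```text
time: 31.52
tool_pos: [0.4072, 0.1649, 0.048]
tool_rot: [-3.141, -0.002, 0.038]
contact_force: [0.7, -0.0, -0.1]
opening: 0.0
grip_force: 0.0
```

Emit:
step_arm(commands=[{"translation":[0,0,1],"roll":0},{"translation":[0,0,1],"roll":0},{"translation":[0,0,1],"roll":0},{"translation":[0,0,1],"roll":0},{"translation":[0,0,0],"roll":0},{"translation":[0,0,0],"roll":0}])

```text
time: 32.02
tool_pos: [0.4063, 0.1643, 0.0427]
tool_rot: [3.141, 0.0, 0.038]
contact_force: [-0.3, -0.0, 0.1]
opening: 0.0004
grip_force: 0.0
```

Emit:
step_arm(commands=[{"translation":[0,0,1],"roll":0},{"translation":[0,0,0.5],"roll":0},{"translation":[0,0,0],"roll":0},{"translation":[0,0,0],"roll":0}])

```text
time: 32.35
tool_pos: [0.4064, 0.1643, 0.0414]
tool_rot: [3.142, -0.0, 0.038]
contact_force: [-1.7, 0.1, 3.3]
opening: 0.0005
grip_force: 2.0
```

Emit:
step_arm(commands=[{"translation":[0,0,1],"roll":0},{"translation":[0,0,0],"roll":0},{"translation":[0,0,0],"roll":0}])

```text
time: 32.6
tool_pos: [0.4063, 0.1643, 0.0409]
tool_rot: [3.141, -0.0, 0.038]
contact_force: [-2.9, -1.7, 12.1]
opening: 0.0009
grip_force: 6.3
```

Emit:
step_arm(commands=[{"translation":[0,0,-30],"roll":0},{"translation":[0,0,-29],"roll":0},{"translation":[-0.1,-35.9,0],"roll":0},{"translation":[-0.1,-35.9,0],"roll":0},{"translation":[-0.1,-35.9,0],"roll":0},{"translation":[-0.1,-35.9,0],"roll":0},{"translation":[-0.1,-35.9,0],"roll":0},{"translation":[-0.1,-35.9,0],"roll":0},{"translation":[-0.1,-35.9,0],"roll":0},{"translation":[0,0,0],"roll":-0.12},{"translation":[0,0,0],"roll":-0.12},{"translation":[0,0,0],"roll":-0.12},{"translation":[0,0,18],"roll":-0.04},{"translation":[0,0,18],"roll":0},{"translation":[0,0,17],"roll":0},{"translation":[0,0,0],"roll":0},{"translation":[0,0,0],"roll":0}], fingers=0.47)

```text
time: 34.02
tool_pos: [0.3956, 0.415, 0.0454]
tool_rot: [3.141, 0.002, 0.438]
contact_force: [-0.3, 0.7, 0.1]
opening: 0.043
grip_force: 0.0
```

Emit:
step_arm(commands=[{"translation":[0,0,0],"roll":0},{"translation":[0,0,0],"roll":0},{"translation":[0,0,0],"roll":0},{"translation":[0,0,0],"roll":0},{"translation":[0,0,0],"roll":0.1},{"translation":[0,0,0],"roll":0.1},{"translation":[0,0,0],"roll":0.1},{"translation":[0,0,0],"roll":0.1},{"translation":[0,0,0],"roll":0},{"translation":[0,0,0],"roll":0}], fingers=0, grip_force=20)

```text
time: 34.85
tool_pos: [0.3968, 0.4153, 0.047]
tool_rot: [-3.141, -0.002, 0.041]
contact_force: [1.5, -3.0, 4.9]
opening: 0.0301
grip_force: 20.0
```

Emit:
step_arm(commands=[{"translation":[0,0,0],"roll":0},{"translation":[0,0,0],"roll":0},{"translation":[0,0,0],"roll":0},{"translation":[0,0,-22],"roll":0},{"translation":[0,0,-22],"roll":0},{"translation":[36.3,0.5,0],"roll":0},{"translation":[36.3,0.5,0],"roll":0},{"translation":[36.3,0.5,0],"roll":0},{"translation":[0,0,0],"roll":0},{"translation":[0,0,22],"roll":0},{"translation":[0,0,21],"roll":0},{"translation":[0,0,0],"roll":0},{"translation":[0,0,0],"roll":0}], fingers=0.47)

```text
time: 35.93
tool_pos: [0.5038, 0.4177, 0.046]
tool_rot: [3.14, 0.003, 0.038]
contact_force: [-1.1, 0.7, 0.7]
opening: 0.0429
grip_force: 0.0
```

Emit:
step_arm(commands=[{"translation":[0,0,0],"roll":0},{"translation":[0,0,0],"roll":0},{"translation":[0,0,0],"roll":0},{"translation":[0,0,0],"roll":0},{"translation":[0,0,0],"roll":-0.1},{"translation":[0,0,0],"roll":-0.1},{"translation":[0,0,0],"roll":-0.1},{"translation":[0,0,0],"roll":0},{"translation":[0,0,0],"roll":0}], fingers=0, grip_force=20)

```text
time: 36.68
tool_pos: [0.5055, 0.4194, 0.0487]
tool_rot: [-3.14, -0.003, 0.336]
contact_force: [-0.7, 5.4, 3.3]
opening: 0.0304
grip_force: 20.0
```

Emit:
step_arm(commands=[{"translation":[0,0,0],"roll":0},{"translation":[0,0,0],"roll":0},{"translation":[0,0,0],"roll":0},{"translation":[0,0,-38],"roll":0},{"translation":[0,0,-38],"roll":0.099},{"translation":[0,0,-38],"roll":0.099},{"translation":[0,0,-38],"roll":0.099},{"translation":[-6.5,35.8,0],"roll":0},{"translation":[-6.5,35.8,0],"roll":0},{"translation":[-6.5,35.8,0],"roll":0},{"translation":[0,0,0],"roll":0},{"translation":[0,0,0],"roll":0},{"translation":[0,0,0],"roll":0}], fingers=0.47)

```text
time: 37.77
tool_pos: [0.4902, 0.3098, 0.1994]
tool_rot: [-3.141, -0.0, 0.039]
contact_force: [0.6, 0.2, 0.2]
opening: 0.0434
grip_force: 0.0
```

```bash
python3 - <<'E'
from h import *
s=observe(); print(s['time'],np.round(s['tool_pos'],4),np.round(s['tool_rot'],3),np.round(s['qpos'],2))
im=snap('wrist'); find('wrist',['cassette','cassette_grip','cassette_brass','terminal_top','rocker_end'],2)
cv2.imwrite('pics/w3.png',cv2.resize(cv2.cvtColor(im,4)[60:300,120:440],(800,600),interpolation=cv2.INTER_CUBIC))
O=np.array([.4557,.2929]);a=.041;X=np.array([np.cos(a),np.sin(a)]);Y=np.array([-np.sin(a),np.cos(a)])
print(proj('wrist',[[*(O+.055*X+.125*Y),.072],[*(O-.055*X+.125*Y),.072],[.49,.31,.102]]).round(1).tolist())
E
```

```text
37.7667 [0.4902 0.3098 0.1994] [-3.141 -0.     0.039] [ 0.43  0.46  1.41 -0.    1.27  1.96]
wrist cassette [([493.0, 314.0, 75.0], 0.74)]
wrist cassette_grip [([492.0, 311.0, 68.0], 0.92), ([506.0, 412.0, 70.0], 0.7)]
wrist cassette_brass [([499.0, 316.0, 74.0], 0.82)]
wrist terminal_top [([521.0, 209.0, 69.0], 0.83), ([435.0, 200.0, 72.0], 0.47)]
wrist rocker_end [([436.0, 200.0, 72.0], 0.95)]
[[171.2, 174.9], [182.9, 274.6], [283.9, 204.2]]
```

View pics/w3.png

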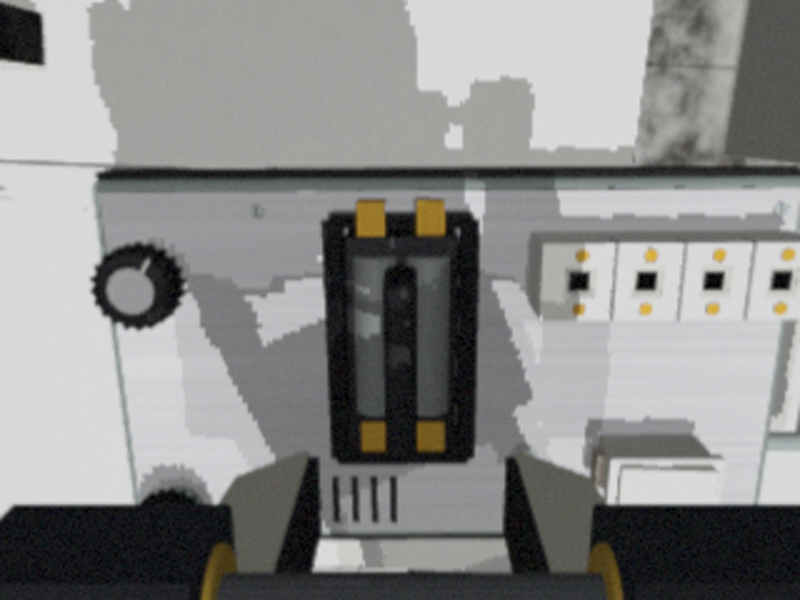

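Crop of the wrist view (scale 2.5): rear knob (136,287), cassette bar centred near (400,362), springs at the far end (370,218) and (430,218), cassette brass at the near end (373,436) and (430,436), openings (580,281)…(781,281).

```bash
python3 - <<'E'
from h import *
for n,uv,z in[('bar',[(280.2,205),(280.2,166),(280,228)],.102),('open',[(352,172.4),(378.8,172.4),(405.6,172.4),(432.4,172.4)],.0735),('knobR',[(174.4,174.8)],.072),('bay outer corners',[(250,144),(310,144.5),(252.5,244),(309,244)],.065),('springs',[(268,142),(292,141)],.08)]:
    print(n,np.round(ray('wrist',uv,z)*1000,1).tolist())
E
```

```text
bar [[489.2, 313.3, 102.0], [524.4, 314.6, 102.0], [466.9, 312.7, 102.0]]
open [[515.6, 245.6, 73.5], [516.7, 219.9, 73.5], [517.8, 194.2, 73.5], [518.8, 168.6, 73.5]]
knobR [[505.7, 416.9, 72.0]]
bay outer corners [[537.5, 344.7, 65.0], [539.4, 287.0, 65.0], [431.8, 341.4, 65.0], [434.3, 280.9, 65.0]]
springs [[541.8, 326.7, 80.0], [543.6, 304.9, 80.0]]
```

Emit:
step_arm(commands=[{"translation":[-1.9,-6.7,0],"roll":0},{"translation":[0,0,30],"roll":0},{"translation":[0,0,30],"roll":0},{"translation":[0,0,30],"roll":0},{"translation":[0,0,20],"roll":0},{"translation":[0,0,10],"roll":0},{"translation":[0,0,0],"roll":0},{"translation":[0,0,0],"roll":0},{"translation":[0,0,0],"roll":0}], fingers=0.36)

```text
time: 38.82
tool_pos: [0.4887, 0.3172, 0.0807]
tool_rot: [-3.141, -0.003, 0.041]
contact_force: [-0.5, 0.2, 0.7]
opening: 0.0329
grip_force: 0.0
```

Emit:
step_arm(commands=[{"translation":[0,0,0],"roll":0},{"translation":[0,0,0],"roll":0},{"translation":[0,0,0],"roll":0},{"translation":[0,0,0],"roll":0},{"translation":[0,0,0],"roll":0},{"translation":[0,0,0],"roll":0}], fingers=0, grip_force=25)

```text
time: 39.32
tool_pos: [0.4879, 0.3164, 0.0795]
tool_rot: [3.141, -0.0, 0.041]
contact_force: [-0.3, -1.5, 1.7]
opening: 0.0119
grip_force: 25.0
```

Emit:
step_arm(commands=[{"translation":[0,0,-8],"roll":0},{"translation":[0,0,-12],"roll":0},{"translation":[0,0,-20],"roll":0},{"translation":[0,0,-20],"roll":0},{"translation":[0,0,-10],"roll":0},{"translation":[0,0,0],"roll":0},{"translation":[0,0,0],"roll":-0.1208},{"translation":[0,0,0],"roll":-0.1208},{"translation":[0,0,0],"roll":-0.1208},{"translation":[0,0,0],"roll":-0.1208},{"translation":[0,0,0],"roll":-0.1208},{"translation":[0,0,0],"roll":-0.1208},{"translation":[0,0,0],"roll":-0.1208},{"translation":[0,0,0],"roll":-0.1208},{"translation":[0,0,0],"roll":-0.1208},{"translation":[0,0,0],"roll":-0.1208},{"translation":[0,0,0],"roll":-0.1208},{"translation":[0,0,0],"roll":-0.1208},{"translation":[0,0,0],"roll":-0.1208}])

```text
time: 40.9
tool_pos: [0.487, 0.3163, 0.1478]
tool_rot: [-3.139, 0.001, 1.617]
contact_force: [0.2, 0.1, -1.0]
opening: 0.0115
grip_force: 25.0
```

Emit:
step_arm(commands=[{"translation":[0,0,0],"roll":-0.1208},{"translation":[0,0,0],"roll":-0.1208},{"translation":[0,0,0],"roll":-0.1208},{"translation":[0,0,0],"roll":-0.1208},{"translation":[0,0,0],"roll":-0.1208},{"translation":[0,0,0],"roll":-0.1208},{"translation":[0,0,0],"roll":-0.1208},{"translation":[0,0,0],"roll":-0.1208},{"translation":[0,0,0],"roll":-0.1208},{"translation":[0,0,0],"roll":-0.1208},{"translation":[0,0,0],"roll":-0.1208},{"translation":[0,0,0],"roll":-0.1208},{"translation":[0,0,0],"roll":-0.1208},{"translation":[0,0,0],"roll":0},{"translation":[0,0,0],"roll":0},{"translation":[0,0,0],"roll":0},{"translation":[0,0,0],"roll":0}])

```text
time: 42.32
tool_pos: [0.4875, 0.3165, 0.1488]
tool_rot: [-3.141, -0.001, -3.104]
contact_force: [-0.9, 0.0, -1.2]
opening: 0.0114
grip_force: 25.0
```

```bash
python3 - <<'E'
from h import *
s=observe(); print(s['time'],np.round(s['tool_pos'],4),np.round(s['tool_rot'],3),np.round(s['qpos'],2),np.round(s['contact_force'],2))
im=snap('wrist'); find('wrist',['cassette','cassette_grip','cassette_brass','bay'],2)
cv2.imwrite('pics/w4.png',cv2.resize(cv2.cvtColor(im,4)[60:300,120:440],(800,600),interpolation=cv2.INTER_CUBIC))
p=s['tool_pos'];z0=p[2]-.037
a=.041;X=np.array([np.cos(a),np.sin(a),0]);Y=np.array([-np.sin(a),np.cos(a),0])
b=np.array([p[0],p[1],z0+.024])
print(proj('wrist',[b+sx*.0455*X+sy*.0225*Y for sx in(1,-1) for sy in(1,-1)]).round(1).tolist())
E
```

```text
42.3167 [0.4875 0.3165 0.1488] [-3.141e+00 -1.000e-03 -3.104e+00] [ 0.44  0.51  1.48 -0.    1.15 -1.16] [-0.87  0.03 -1.17]
wrist cassette [([462.0, 314.0, 144.0], 0.73)]
wrist cassette_grip [([464.0, 316.0, 141.0], 0.87)]
wrist cassette_brass [([496.0, 414.0, 72.0], 0.75), ([465.0, 315.0, 143.0], 0.72)]
wrist bay [([444.0, 275.0, 39.0], 0.98), ([511.0, 211.0, 72.0], 0.49)]
[[319.2, 307.8], [252.9, 307.9], [324.5, 176.5], [247.6, 176.6]]
```

View pics/w4.png

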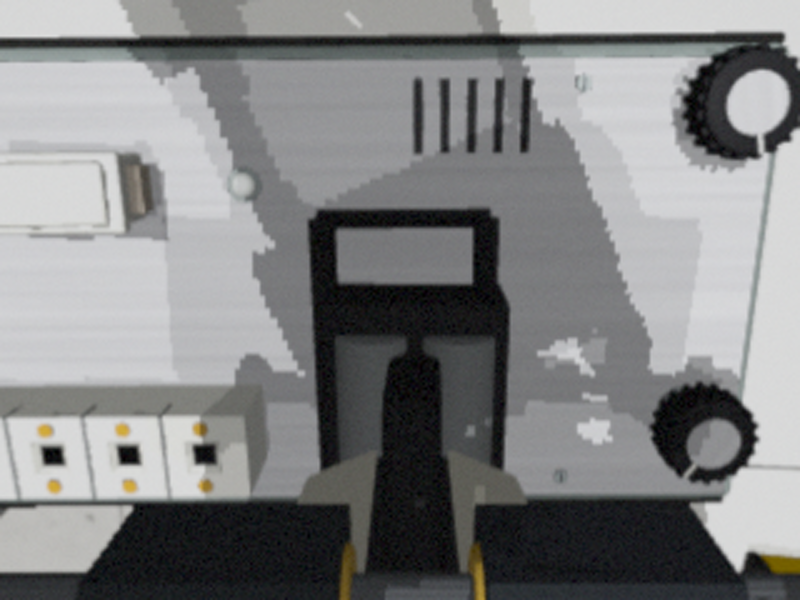

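The crop shows the cassette's near upper corner at about (508,310), with the empty bay behind it. That is about 4 mm further in +x than a centred grasp predicts. I'll check the camera bias against the knobs and get the shift from that.

```bash
python3 - <<'E'
from h import *
s=observe();p=s['tool_pos']
P=lambda c:[120+c[0]/2.5,60+c[1]/2.5]
z0=p[2]-.037
print('knobs F,R',ray('wrist',[P((758,103)),P((714,442))],.072)*1000)
print('openings',ray('wrist',[P((205,456)),P((128,456)),P((52,456))],.0735)*1000)
print('cass top corner',ray('wrist',[P((508,308))],z0+.024)*1000)
print('cass bottom corner',ray('wrist',[P((497,284)),P((313,284))],z0)*1000)
print('bay lip outer near corners',ray('wrist',[P((498,210)),P((310,210))],.065)*1000, 'floor near corners', ray('wrist',[P((472,228)),P((337,228))],.0415)*1000)
E
```

```text
knobs F,R [[395.46329723 414.90950044  72.        ]
 [505.0805394  419.94165361  72.        ]]
openings [[516.50197625 246.01021498  73.5       ]
 [517.51824304 219.72150026  73.5       ]
 [518.51371753 193.82376537  73.5       ]]
cass top corner [[445.08821998 336.60491391 136.18482829]]
cass bottom corner [[444.53469659 336.59604638 112.18482829]
 [446.46132756 287.78450462 112.18482829]]
bay lip outer near corners [[430.49998742 341.02298343  65.        ]
 [432.87212331 281.00385931  65.        ]] floor near corners [[439.76838117 335.12758248  41.5       ]
 [441.64985714 287.50651638  41.5       ]]
```

Emit:
step_arm(commands=[{"translation":[6.5,0,0],"roll":0},{"translation":[0,0,15],"roll":0},{"translation":[0,0,15],"roll":0},{"translation":[0,0,12],"roll":0},{"translation":[0,0,3],"roll":0},{"translation":[0,0,3],"roll":0},{"translation":[0,0,2],"roll":0},{"translation":[0,0,0],"roll":0},{"translation":[0,0,0],"roll":0}])

```text
time: 43.32
tool_pos: [0.4815, 0.3165, 0.0998]
tool_rot: [3.141, 0.001, -3.102]
contact_force: [0.3, 0.1, -1.4]
opening: 0.0114
grip_force: 25.0
```

Emit:
step_arm(commands=[{"translation":[0,0,2],"roll":0},{"translation":[0,0,2],"roll":0},{"translation":[0,0,1],"roll":0},{"translation":[0,0,0],"roll":0}])

```text
time: 43.65
tool_pos: [0.4827, 0.3157, 0.0969]
tool_rot: [-3.141, 0.004, -3.101]
contact_force: [-2.2, -6.8, 14.5]
opening: 0.012
grip_force: 25.0
```

Emit:
step_arm(commands=[{"translation":[0,0,2],"roll":0},{"translation":[0,0,2],"roll":0},{"translation":[0,0,0],"roll":0}])

```text
time: 43.9
tool_pos: [0.4837, 0.315, 0.0953]
tool_rot: [-3.141, 0.007, -3.101]
contact_force: [-4.8, -12.3, 30.4]
opening: 0.0118
grip_force: 25.0
```

Emit:
step_arm(commands=[{"translation":[0,0,-5],"roll":0},{"translation":[0,0,-4],"roll":0},{"translation":[-2,2,0],"roll":0},{"translation":[0,0,0],"roll":0},{"translation":[0,0,2],"roll":0},{"translation":[0,0,2],"roll":0},{"translation":[0,0,1],"roll":0},{"translation":[0,0,0],"roll":0}])

```text
time: 44.57
tool_pos: [0.4844, 0.3174, 0.0978]
tool_rot: [-3.14, 0.004, -3.101]
contact_force: [-6.3, -11.9, 28.9]
opening: 0.0121
grip_force: 25.0
```

```bash
python3 - <<'E'
from h import *
from scipy.spatial.transform import Rotation as Ro
s=observe(); print({k:np.round(s[k],4).tolist() for k in('tool_pos','tool_rot','contact_force','torque')})
im=snap('wrist'); 
cv2.imwrite('pics/w5.png',cv2.resize(cv2.cvtColor(im,4)[60:300,120:440],(800,600),interpolation=cv2.INTER_CUBIC))
E
```

```text
{'tool_pos': [0.4844, 0.3174, 0.0978], 'tool_rot': [-3.1402, 0.0038, -3.1012], 'contact_force': [-6.3003, -11.8537, 28.9496], 'torque': [-1.593, 0.8362, -0.0222]}
```

View pics/w5.png

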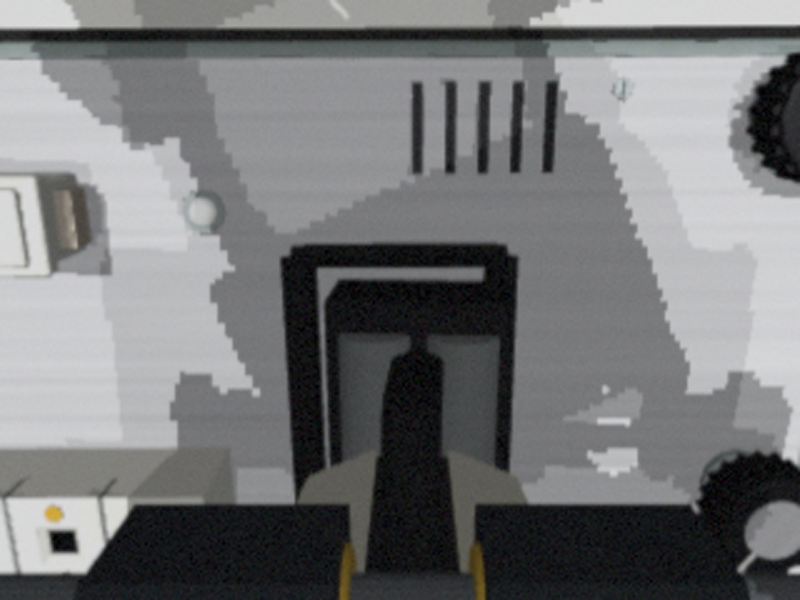

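The crop shows the cassette too far right (+y) by about 15 px, roughly 4 mm, and about 2 mm too far in +x. I'll raise it and correct both.

Emit:
step_arm(commands=[{"translation":[0,0,-5],"roll":0},{"translation":[0,0,-2],"roll":0},{"translation":[2,-4.5,0],"roll":0},{"translation":[0,0,0],"roll":0},{"translation":[0,0,0],"roll":0},{"translation":[0,0,2],"roll":0},{"translation":[0,0,2],"roll":0},{"translation":[0,0,2],"roll":0},{"translation":[0,0,0],"roll":0}])

```text
time: 45.37
tool_pos: [0.4818, 0.314, 0.0951]
tool_rot: [3.141, 0.001, -3.102]
contact_force: [1.7, 0.3, -1.2]
opening: 0.0119
grip_force: 25.0
```

Emit:
step_arm(commands=[{"translation":[0,0,2],"roll":0},{"translation":[0,0,2],"roll":0},{"translation":[0,0,0],"roll":0}])

```text
time: 45.62
tool_pos: [0.4817, 0.3138, 0.0909]
tool_rot: [3.142, 0.001, -3.102]
contact_force: [2.7, -0.2, -2.2]
opening: 0.0119
grip_force: 25.0
```

Emit:
step_arm(commands=[{"translation":[0,0,2],"roll":0},{"translation":[0,0,1],"roll":0},{"translation":[0,0,0],"roll":0}])

```text
time: 45.87
tool_pos: [0.4817, 0.3138, 0.0881]
tool_rot: [3.142, 0.001, -3.102]
contact_force: [3.7, 0.6, -1.0]
opening: 0.0119
grip_force: 25.0
```

Emit:
step_arm(commands=[{"translation":[0,0,2],"roll":0},{"translation":[0,0,2],"roll":0},{"translation":[0,0,1],"roll":0},{"translation":[0,0,0],"roll":0}])

```text
time: 46.2
tool_pos: [0.4816, 0.3138, 0.0831]
tool_rot: [3.142, 0.001, -3.102]
contact_force: [5.1, 1.1, 0.5]
opening: 0.0116
grip_force: 25.0
```

Emit:
step_arm(commands=[{"translation":[0,0,1],"roll":0},{"translation":[0,0,1],"roll":0},{"translation":[0,0,1],"roll":0},{"translation":[0,0,0],"roll":0}])

```text
time: 46.53
tool_pos: [0.4816, 0.3138, 0.0801]
tool_rot: [3.142, 0.001, -3.102]
contact_force: [5.5, -0.4, -0.8]
opening: 0.0121
grip_force: 25.0
```

Emit:
step_arm(commands=[{"translation":[0,0,1],"roll":0},{"translation":[0,0,0],"roll":0}])

```text
time: 46.7
tool_pos: [0.4815, 0.3139, 0.0792]
tool_rot: [3.141, 0.0, -3.102]
contact_force: [5.9, 1.5, 0.0]
opening: 0.0116
grip_force: 25.0
```

Emit:
step_arm(commands=[{"translation":[-1,0,0],"roll":0},{"translation":[0,0,1],"roll":0},{"translation":[0,0,0],"roll":0},{"translation":[0,0,0],"roll":0}])

```text
time: 47.03
tool_pos: [0.4813, 0.3141, 0.0783]
tool_rot: [3.141, -0.002, -3.101]
contact_force: [-1.2, 2.4, 5.0]
opening: 0.0118
grip_force: 25.0
```

Emit:
step_arm(commands=[{"translation":[0,0,1],"roll":0},{"translation":[0,0,0],"roll":0}])

```text
time: 47.2
tool_pos: [0.4814, 0.3143, 0.0781]
tool_rot: [3.141, -0.001, -3.101]
contact_force: [-2.4, 2.5, 11.3]
opening: 0.0114
grip_force: 25.0
```

Emit:
step_arm(commands=[{"translation":[0,0,1],"roll":0},{"translation":[0,0,0],"roll":0}])

```text
time: 47.37
tool_pos: [0.4815, 0.3144, 0.0779]
tool_rot: [3.141, -0.0, -3.101]
contact_force: [-4.0, 0.4, 15.3]
opening: 0.0119
grip_force: 25.0
```

Emit:
step_arm(commands=[{"translation":[0,0,-2],"roll":0},{"translation":[0,0,0],"roll":0},{"translation":[0,0,0],"roll":0},{"translation":[0,0,0],"roll":0},{"translation":[0,0,-30],"roll":0},{"translation":[0,0,-40],"roll":0},{"translation":[0,0,-40],"roll":0},{"translation":[30,0,0],"roll":0},{"translation":[30,0,0],"roll":0},{"translation":[0,0,0],"roll":0},{"translation":[0,0,0],"roll":0},{"translation":[0,0,0],"roll":0}], fingers=0.38)

```text
time: 48.37
tool_pos: [0.4226, 0.3115, 0.188]
tool_rot: [-3.141, 0.0, -3.101]
contact_force: [-0.2, 0.3, -0.2]
opening: 0.0348
grip_force: 0.0
```

```bash
python3 - <<'E'
from h import *
s=observe(); print(s['time'],np.round(s['tool_pos'],4),np.round(s['tool_rot'],3))
im=snap('wrist'); find('wrist',['cassette','cassette_grip','cassette_brass'],2)
cv2.imwrite('pics/w6.png',cv2.resize(cv2.cvtColor(im,4)[60:300,120:440],(800,600),interpolation=cv2.INTER_CUBIC))
E
```

```text
48.3667 [0.4226 0.3115 0.188 ] [-3.141  0.    -3.101]
wrist cassette [([468.0, 314.0, 72.0], 0.71)]
wrist cassette_grip [([474.0, 311.0, 69.0], 0.59)]
wrist cassette_brass [([472.0, 314.0, 75.0], 0.72)]
```

View pics/w6.png

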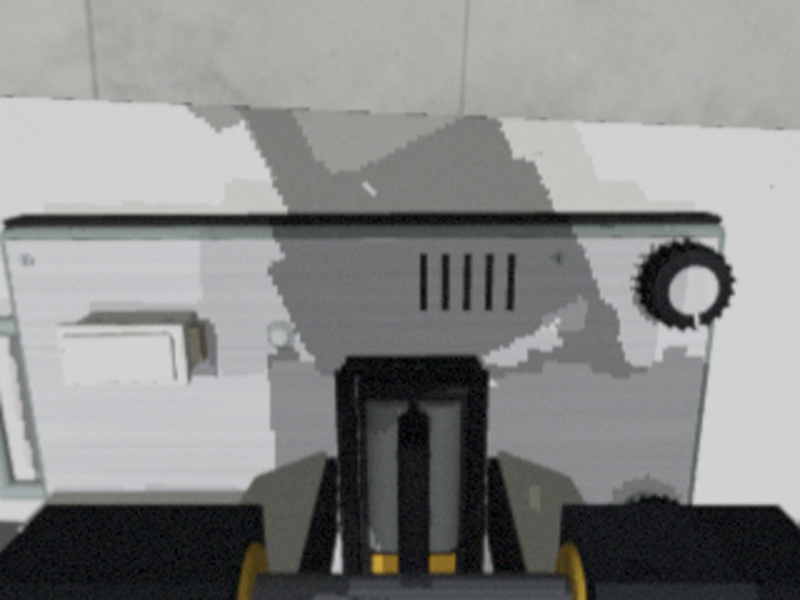

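The crop shows the cassette seated with its brass at the far end, (385,563) and (441,563). Now to the rack.

Emit:
step_arm(commands=[{"translation":[0,0,0],"roll":0.12},{"translation":[0,0,0],"roll":0.12},{"translation":[0,0,0],"roll":0.12},{"translation":[0,0,0],"roll":0.12},{"translation":[0,0,0],"roll":0.12},{"translation":[0,0,0],"roll":0.12},{"translation":[0,0,0],"roll":0.12},{"translation":[0,0,0],"roll":0.12},{"translation":[0,0,0],"roll":0.12},{"translation":[0,0,0],"roll":0.12},{"translation":[0,0,0],"roll":0.12}], grip_force=20, fingers=0.3)

```text
time: 49.48
tool_pos: [0.4228, 0.3113, 0.1878]
tool_rot: [-3.141, 0.0, 1.855]
contact_force: [0.5, -0.4, 1.0]
opening: 0.0277
grip_force: 0.0
```

Emit:
step_arm(commands=[{"translation":[-38.4,-7.2,0],"roll":0},{"translation":[-38.4,-7.2,0],"roll":0},{"translation":[-38.4,-7.2,0],"roll":0},{"translation":[-38.4,-7.2,0],"roll":0},{"translation":[-38.4,-7.2,0],"roll":0},{"translation":[-38.4,-7.2,0],"roll":0},{"translation":[-38.4,-7.2,0],"roll":0},{"translation":[-38.4,-7.2,0],"roll":0},{"translation":[-38.4,-7.2,0],"roll":0},{"translation":[-38.4,-7.2,0],"roll":0},{"translation":[-38.4,-7.2,0],"roll":0},{"translation":[-38.4,-7.2,0],"roll":0},{"translation":[-38.4,-7.2,0],"roll":0},{"translation":[0,0,0],"roll":0},{"translation":[0,0,0],"roll":0},{"translation":[0,0,0],"roll":0}])

```text
time: 50.82
tool_pos: [0.4755, -0.1934, 0.1877]
tool_rot: [-3.141, -0.001, 1.861]
contact_force: [-0.3, -0.2, 0.1]
opening: 0.0273
grip_force: 0.0
```

```bash
python3 - <<'E'
from h import *
s=observe(); print(s['time'],np.round(s['tool_pos'],4),np.round(s['tool_rot'],3),np.round(s['qpos'],2))
im=snap('wrist'); find('wrist',['rack','plug0'],5)
cv2.imwrite('pics/w7.png',cv2.resize(cv2.cvtColor(im,4)[60:300,120:440],(800,600),interpolation=cv2.INTER_CUBIC))
E
```

```text
50.8167 [ 0.4755 -0.1934  0.1877] [-3.141e+00 -1.000e-03  1.861e+00] [-0.54  0.36  1.62  0.    1.17 -0.83]
wrist rack [([460.0, -133.0, 35.0], 0.6)]
wrist plug0 [([466.0, -154.0, 69.0], 0.68)]
```

View pics/w7.png

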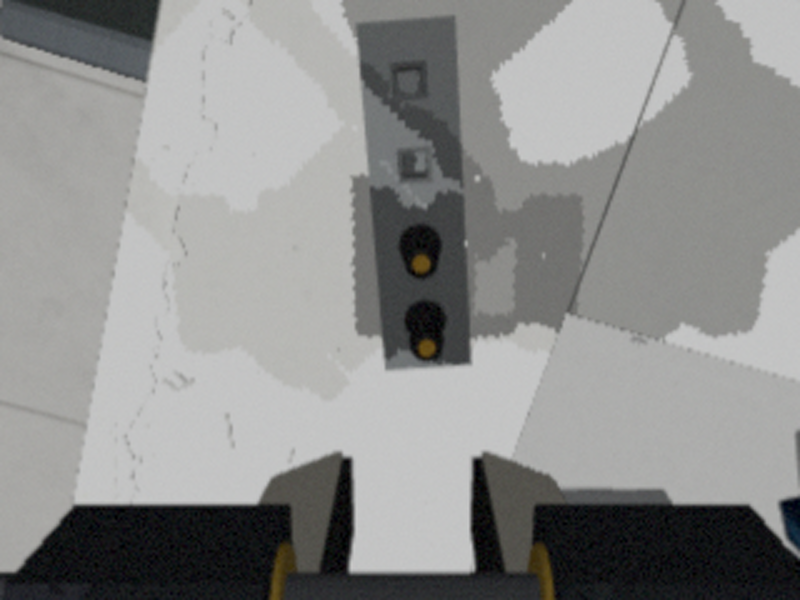

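The rack has been knocked toward +y. Crop: plug tops at (421,264) and (427,347); empty openings (409,81), (414,163); rack edges run slightly skewed to the image.

```bash
python3 - <<'E'
from h import *
P=lambda c:[120+c[0]/2.5,60+c[1]/2.5]
t=ray('wrist',[P((421,264)),P((427,347))],.076)*1000
o=ray('wrist',[P((409,81)),P((414,163))],.034)*1000
print(t.round(1).tolist(),o.round(1).tolist())
d=(o[0]-o[1]);print(np.linalg.norm(d),np.linalg.norm(t[0]-t[1]),np.arctan2(-d[0],d[1]),'extrap',(o[1]-d).round(1),(o[1]-2*d).round(1))
s=observe();psi=s['tool_rot'][2]
for q in t:
    w=(q-np.array(s['tool_pos'])*1000)[:2]
    print('tool dx,dy',np.cos(psi)*w[0]+np.sin(psi)*w[1],np.sin(psi)*w[0]-np.cos(psi)*w[1])
E
```

```text
[[469.2, -160.9, 76.0], [480.6, -190.5, 76.0]] [[446.4, -100.6, 34.0], [457.3, -129.7, 34.0]]
31.084901423898174 31.709896702298767 0.3567444633312749 extrap [ 468.1 -158.9   34. ] [ 479. -188.   34.]
tool dx,dy 32.07648300578342 2.737353318703793
tool dx,dy 0.45752344936841216 5.137133608699168
```

Emit:
step_arm(commands=[{"translation":[0,0,0],"roll":-0.067},{"translation":[33.6,5.4,0],"roll":0},{"translation":[0,0,35],"roll":0},{"translation":[0,0,35],"roll":0},{"translation":[0,0,30],"roll":0},{"translation":[0,0,22],"roll":0},{"translation":[0,0,12],"roll":0},{"translation":[0,0,8],"roll":0},{"translation":[0,0,0],"roll":0},{"translation":[0,0,0],"roll":0},{"translation":[0,0,0],"roll":0}])

```text
time: 51.88
tool_pos: [0.4699, -0.1603, 0.0473]
tool_rot: [3.14, 0.002, 1.929]
contact_force: [-0.3, 0.3, 0.6]
opening: 0.0276
grip_force: 0.0
```

Emit:
step_arm(commands=[{"translation":[0,0,0],"roll":0},{"translation":[0,0,0],"roll":0},{"translation":[0,0,0],"roll":0},{"translation":[0,0,0],"roll":0},{"translation":[0,0,0],"roll":0}], fingers=0, grip_force=15)

```text
time: 52.3
tool_pos: [0.4695, -0.1605, 0.0468]
tool_rot: [3.141, 0.001, 1.929]
contact_force: [-1.3, 1.0, 5.5]
opening: 0.012
grip_force: 15.0
```

Emit:
step_arm(commands=[{"translation":[0,0,-10],"roll":0},{"translation":[0,0,-35],"roll":0},{"translation":[0,0,-35],"roll":0},{"translation":[0,0,-33],"roll":0},{"translation":[0,0,0],"roll":0.106},{"translation":[0,0,0],"roll":0.106},{"translation":[0,0,0],"roll":0.105},{"translation":[36.9,5.6,0],"roll":0},{"translation":[36.9,5.6,0],"roll":0},{"translation":[36.9,5.6,0],"roll":0},{"translation":[36.9,5.6,0],"roll":0},{"translation":[36.9,5.6,0],"roll":0},{"translation":[36.9,5.6,0],"roll":0},{"translation":[36.9,5.6,0],"roll":0},{"translation":[36.9,5.6,0],"roll":0},{"translation":[36.9,5.6,0],"roll":0},{"translation":[36.9,5.6,0],"roll":0}])

```text
time: 53.72
tool_pos: [0.5097, 0.2125, 0.1598]
tool_rot: [3.142, 0.0, 1.612]
contact_force: [0.7, 0.1, -0.5]
opening: 0.012
grip_force: 15.0
```

Emit:
step_arm(commands=[{"translation":[18,3,0],"roll":0},{"translation":[19,3,0],"roll":0},{"translation":[0,0,20],"roll":0},{"translation":[0,0,10],"roll":0},{"translation":[0,0,0],"roll":0},{"translation":[0,0,0],"roll":0},{"translation":[0,0,0],"roll":0}])

```text
time: 54.3
tool_pos: [0.5148, 0.2473, 0.1299]
tool_rot: [3.141, 0.0, 1.611]
contact_force: [0.6, 1.2, 0.0]
opening: 0.012
grip_force: 15.0
```

```bash
python3 - <<'E'
from h import *
s=observe(); print(s['time'],np.round(s['tool_pos'],4),np.round(s['tool_rot'],3),np.round(s['qpos'],2),s['opening'])
im=snap('wrist'); find('wrist',['terminal_top','plug0'],3)
cv2.imwrite('pics/w8.png',cv2.resize(cv2.cvtColor(im,4)[120:300,160:400],(800,600),interpolation=cv2.INTER_CUBIC))
p=np.array(s['tool_pos'])
U=proj('wrist',[p,p-[0,0,.035],p-[0,0,.013],[.515,.2486,.0735],[.516,.2229,.0735],[.517,.197,.0735]])
print(((U-[160,120])*800/240).round(0).tolist())
E
```

```text
54.3 [0.5148 0.2473 0.1299] [3.141 0.    1.611] [ 0.31  0.52  1.53 -0.    1.09  0.27] 0.01203115809048085
wrist terminal_top [([461.0, 327.0, 44.0], 0.47)]
wrist plug0 [([515.0, 258.0, 144.0], 0.7)]
[[417.0, 450.0], [416.0, 372.0], [417.0, 418.0], [417.0, 330.0], [417.0, 431.0], [417.0, 526.0]]
```

View pics/w8.png

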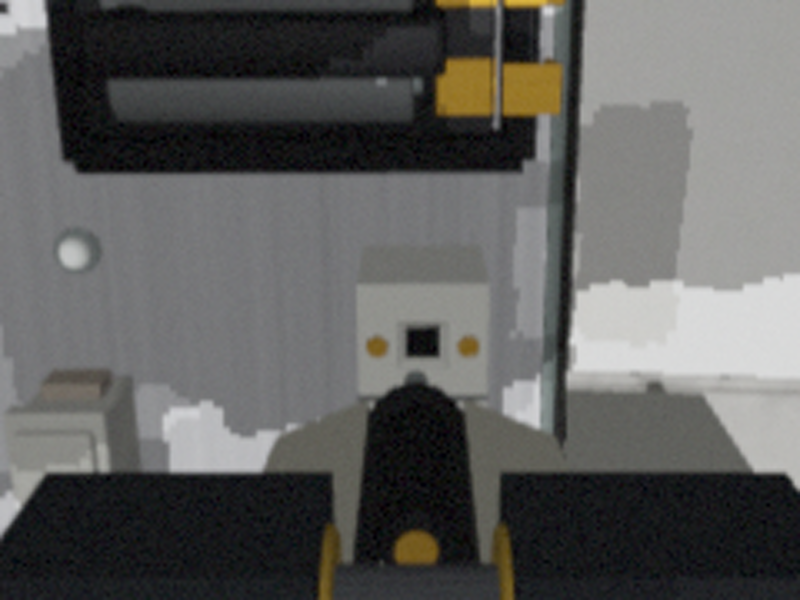

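The crop shows the opening at (422,342) and the pin tip about (416,380). Against the predictions this puts the tip about 1.5 mm short in +x and right in y.

Emit:
step_arm(commands=[{"translation":[-0.3,1.5,0],"roll":0},{"translation":[0,0,8],"roll":0},{"translation":[0,0,8],"roll":0},{"translation":[0,0,4],"roll":0},{"translation":[0,0,3],"roll":0},{"translation":[0,0,0],"roll":0},{"translation":[0,0,0],"roll":0}])

```text
time: 55.03
tool_pos: [0.5158, 0.2476, 0.1058]
tool_rot: [-3.141, 0.0, 1.612]
contact_force: [0.1, -1.1, 0.0]
opening: 0.0118
grip_force: 15.0
```

Emit:
step_arm(commands=[{"translation":[0,0,2],"roll":0},{"translation":[0,0,2],"roll":0},{"translation":[0,0,0],"roll":0}])

```text
time: 55.28
tool_pos: [0.516, 0.2476, 0.102]
tool_rot: [3.142, 0.0, 1.612]
contact_force: [1.3, -0.7, -0.9]
opening: 0.0125
grip_force: 15.0
```

Emit:
step_arm(commands=[{"translation":[0,0,2],"roll":0},{"translation":[0,0,2],"roll":0},{"translation":[0,0,0],"roll":0}])

```text
time: 55.53
tool_pos: [0.5159, 0.2475, 0.0978]
tool_rot: [-3.141, 0.0, 1.612]
contact_force: [0.3, -1.4, -0.4]
opening: 0.0117
grip_force: 15.0
```

Emit:
step_arm(commands=[{"translation":[0,0,3],"roll":0},{"translation":[0,0,3],"roll":0},{"translation":[0,0,3],"roll":0},{"translation":[0,0,1],"roll":0},{"translation":[0,0,0],"roll":0},{"translation":[0,0,0],"roll":0}])

```text
time: 56.03
tool_pos: [0.5157, 0.2476, 0.0878]
tool_rot: [-3.141, 0.0, 1.612]
contact_force: [0.0, -0.6, -0.7]
opening: 0.0117
grip_force: 15.0
```

Emit:
step_arm(commands=[{"translation":[0,0,1],"roll":0},{"translation":[0,0,1],"roll":0},{"translation":[0,0,0],"roll":0}])

```text
time: 56.28
tool_pos: [0.5162, 0.2476, 0.0864]
tool_rot: [3.141, 0.0, 1.612]
contact_force: [-1.1, -1.8, 0.3]
opening: 0.0122
grip_force: 15.0
```

Emit:
step_arm(commands=[{"translation":[0,0,1],"roll":0},{"translation":[0,0,0],"roll":0}])

```text
time: 56.45
tool_pos: [0.5164, 0.2477, 0.0861]
tool_rot: [3.14, -0.0, 1.612]
contact_force: [-1.8, -3.5, 6.7]
opening: 0.0122
grip_force: 15.0
```

Emit:
step_arm(commands=[{"translation":[0,0,-1],"roll":0},{"translation":[0,0,0],"roll":0},{"translation":[0,0,0],"roll":0},{"translation":[0,0,0],"roll":0},{"translation":[0,0,-25],"roll":0},{"translation":[0,0,-30],"roll":0},{"translation":[0,0,-30],"roll":0}], fingers=0.3)

```text
time: 57.03
tool_pos: [0.5154, 0.2476, 0.1714]
tool_rot: [-3.139, 0.0, 1.612]
contact_force: [0.7, 0.3, -0.4]
opening: 0.0273
grip_force: 0.0
```

Emit:
step_arm(commands=[{"translation":[-36.5,-4.4,0],"roll":0},{"translation":[-36.5,-4.4,0],"roll":0},{"translation":[-36.5,-4.4,0],"roll":0},{"translation":[-36.5,-4.4,0],"roll":0},{"translation":[-36.5,-4.4,0],"roll":0},{"translation":[-36.5,-4.4,0],"roll":0},{"translation":[-36.5,-4.4,0],"roll":0},{"translation":[-36.5,-4.4,0],"roll":0},{"translation":[-36.5,-4.4,0],"roll":0},{"translation":[-36.5,-4.4,0],"roll":0},{"translation":[-36.5,-4.4,0],"roll":0},{"translation":[-36.5,-4.4,0],"roll":0},{"translation":[0,0,0],"roll":-0.106},{"translation":[0,0,0],"roll":-0.106},{"translation":[0,0,0],"roll":-0.105},{"translation":[0,0,0],"roll":0},{"translation":[0,0,0],"roll":0}])

```text
time: 58.45
tool_pos: [0.4811, -0.192, 0.1711]
tool_rot: [-3.142, -0.0, 1.925]
contact_force: [0.4, -0.2, 0.4]
opening: 0.0275
grip_force: 0.0
```

```bash
python3 - <<'E'
from h import *
s=observe(); print(s['time'],np.round(s['tool_pos'],4),np.round(s['tool_rot'],3))
im=snap('wrist'); find('wrist',['rack','plug0'],3)
cv2.imwrite('pics/w9.png',cv2.resize(cv2.cvtColor(im,4)[60:300,120:440],(800,600),interpolation=cv2.INTER_CUBIC))
E
```

```text
58.45 [ 0.4811 -0.192   0.1711] [-3.142 -0.     1.925]
wrist rack [([462.0, -135.0, 36.0], 0.78)]
wrist plug0 [([474.0, -188.0, 62.0], 0.68)]
```

View pics/w9.png

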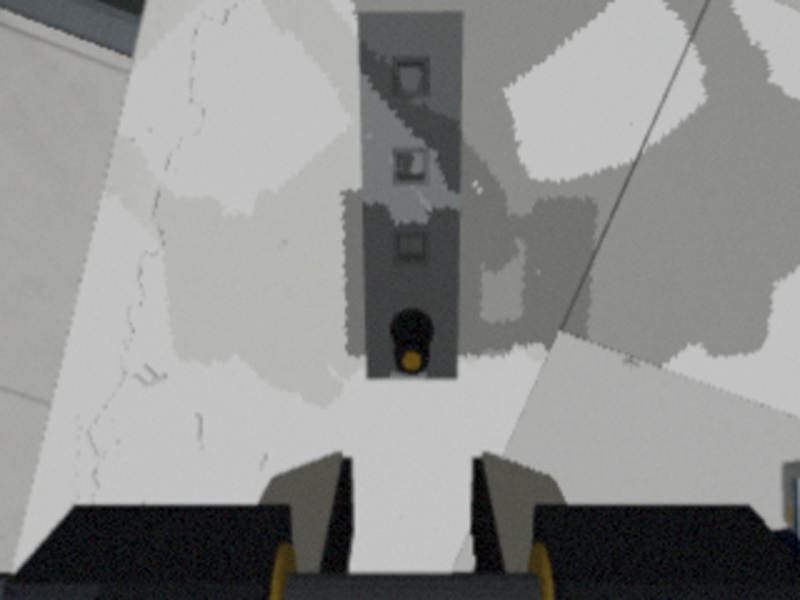

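The last plug's top is at (412,361) in the crop, centred between the fingers, and the rack hasn't moved. Going down.

Emit:
step_arm(commands=[{"translation":[0,0,35],"roll":0},{"translation":[0,0,30],"roll":0},{"translation":[0,0,27],"roll":0},{"translation":[0,0,20],"roll":0},{"translation":[0,0,12],"roll":0},{"translation":[0,0,0],"roll":0},{"translation":[0,0,0],"roll":0},{"translation":[0,0,0],"roll":0}])

```text
time: 59.27
tool_pos: [0.4818, -0.1924, 0.0481]
tool_rot: [3.141, 0.001, 1.928]
contact_force: [0.0, -0.2, 0.8]
opening: 0.0276
grip_force: 0.0
```

Emit:
step_arm(commands=[{"translation":[0,0,0],"roll":0},{"translation":[0,0,0],"roll":0},{"translation":[0,0,0],"roll":0},{"translation":[0,0,0],"roll":0},{"translation":[0,0,0],"roll":0}], fingers=0, grip_force=15)

```text
time: 59.68
tool_pos: [0.4816, -0.1924, 0.048]
tool_rot: [3.141, 0.001, 1.928]
contact_force: [-0.8, 0.4, 5.9]
opening: 0.0117
grip_force: 15.0
```

Emit:
step_arm(commands=[{"translation":[0,0,-10],"roll":0},{"translation":[0,0,-35],"roll":0},{"translation":[0,0,-35],"roll":0},{"translation":[0,0,-33],"roll":0},{"translation":[0,0,0],"roll":0.106},{"translation":[0,0,0],"roll":0.106},{"translation":[0,0,0],"roll":0.105},{"translation":[35,4.7,0],"roll":0},{"translation":[35,4.7,0],"roll":0},{"translation":[35,4.7,0],"roll":0},{"translation":[35,4.7,0],"roll":0},{"translation":[35,4.7,0],"roll":0},{"translation":[35,4.7,0],"roll":0},{"translation":[35,4.7,0],"roll":0},{"translation":[35,4.7,0],"roll":0},{"translation":[35,4.7,0],"roll":0},{"translation":[35,4.7,0],"roll":0}])

```text
time: 61.1
tool_pos: [0.5135, 0.1613, 0.1608]
tool_rot: [3.141, 0.0, 1.612]
contact_force: [0.4, -0.8, 0.0]
opening: 0.0118
grip_force: 15.0
```

Emit:
step_arm(commands=[{"translation":[18,2.5,0],"roll":0},{"translation":[17,2.5,0],"roll":0},{"translation":[0,0,20],"roll":0},{"translation":[0,0,10],"roll":0},{"translation":[0,0,0],"roll":0},{"translation":[0,0,0],"roll":0},{"translation":[0,0,0],"roll":0}])

```text
time: 61.68
tool_pos: [0.5177, 0.1941, 0.1308]
tool_rot: [3.141, 0.0, 1.611]
contact_force: [0.7, -0.1, -0.2]
opening: 0.0118
grip_force: 15.0
```

```bash
python3 - <<'E'
from h import *
s=observe(); print(s['time'],np.round(s['tool_pos'],4),np.round(s['tool_rot'],3),s['opening'])
im=snap('wrist')
cv2.imwrite('pics/w10.png',cv2.resize(cv2.cvtColor(im,4)[120:300,160:400],(800,600),interpolation=cv2.INTER_CUBIC))
p=np.array(s['tool_pos'])
U=proj('wrist',[p,p-[0,0,.036],[.5181,.194,.0735],[.517,.22,.0735]])
print(((U-[160,120])*800/240).round(0).tolist())
E
```

```text
61.6833 [0.5177 0.1941 0.1308] [3.141 0.    1.611] 0.011810640247771287
[[417.0, 449.0], [416.0, 369.0], [418.0, 333.0], [418.0, 224.0]]
```

View pics/w10.png

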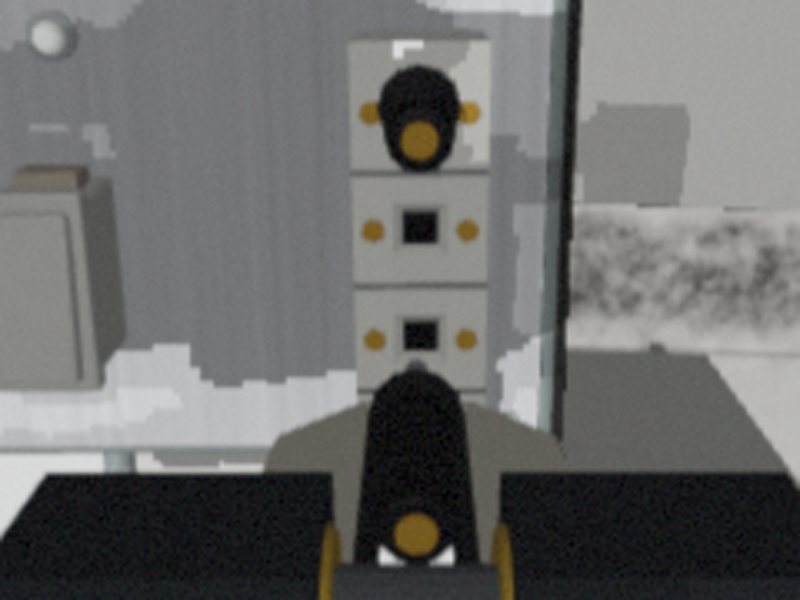

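First plug sits home at (419,115). Target opening at (421,334), pin tip about (416,368), so it needs roughly +1 mm x and −0.4 mm y.

Emit:
step_arm(commands=[{"translation":[-0.4,1.1,0],"roll":0},{"translation":[0,0,8],"roll":0},{"translation":[0,0,8],"roll":0},{"translation":[0,0,4],"roll":0},{"translation":[0,0,3],"roll":0},{"translation":[0,0,2],"roll":0},{"translation":[0,0,2],"roll":0},{"translation":[0,0,0],"roll":0},{"translation":[0,0,0],"roll":0}])

```text
time: 62.48
tool_pos: [0.5183, 0.194, 0.1029]
tool_rot: [-3.141, 0.001, 1.612]
contact_force: [-0.1, -3.1, -1.6]
opening: 0.0123
grip_force: 15.0
```

Emit:
step_arm(commands=[{"translation":[0,0,2],"roll":0},{"translation":[0,0,2],"roll":0},{"translation":[0,0,2],"roll":0},{"translation":[0,0,0],"roll":0}])

```text
time: 62.82
tool_pos: [0.5186, 0.1941, 0.0969]
tool_rot: [3.141, 0.0, 1.612]
contact_force: [1.3, -2.6, 0.4]
opening: 0.0117
grip_force: 15.0
```

Emit:
step_arm(commands=[{"translation":[0,0,3],"roll":0},{"translation":[0,0,3],"roll":0},{"translation":[0,0,2],"roll":0},{"translation":[0,0,0],"roll":0}])

```text
time: 63.15
tool_pos: [0.5183, 0.1941, 0.0886]
tool_rot: [-3.141, 0.0, 1.612]
contact_force: [0.3, -4.5, -1.1]
opening: 0.012
grip_force: 15.0
```

Emit:
step_arm(commands=[{"translation":[0,0,1],"roll":0},{"translation":[0,0,1],"roll":0},{"translation":[0,0,1],"roll":0},{"translation":[0,0,0],"roll":0}])

```text
time: 63.48
tool_pos: [0.5188, 0.1942, 0.0871]
tool_rot: [3.141, 0.0, 1.612]
contact_force: [-0.6, -5.6, 8.4]
opening: 0.0118
grip_force: 15.0
```

Emit:
step_arm(commands=[{"translation":[0,0,-1],"roll":0},{"translation":[0,0,0],"roll":0},{"translation":[0,0,0],"roll":0},{"translation":[0,0,0],"roll":0},{"translation":[0,0,-25],"roll":0},{"translation":[0,0,-35],"roll":0},{"translation":[0,0,-35],"roll":0},{"translation":[-3,-36,0],"roll":0},{"translation":[-3,-36,0],"roll":0},{"translation":[-3,-36,0],"roll":0},{"translation":[0,0,0],"roll":0},{"translation":[0,0,0],"roll":0},{"translation":[0,0,0],"roll":0}], fingers=0.43)

```text
time: 64.57
tool_pos: [0.4118, 0.1813, 0.1826]
tool_rot: [3.14, -0.0, 1.612]
contact_force: [-0.2, -0.8, -0.2]
opening: 0.0391
grip_force: 0.0
```

```bash
python3 - <<'E'
from h import *
s=observe(); print(s['time'],np.round(s['tool_pos'],4),np.round(s['tool_rot'],3),s['opening'])
im=snap('wrist'); find('wrist',['rocker_end','plug0','terminal_top'],3)
cv2.imwrite('pics/w11.png',cv2.resize(cv2.cvtColor(im,4)[90:330,140:460],(800,600),interpolation=cv2.INTER_CUBIC))
p=np.array(s['tool_pos'])
print(((proj('wrist',[[.516,.246,.116],[.5185,.194,.116],[.434,.2,.076],[.434,.185,.076]])-[140,90])*2.5).round(0).tolist())
E
```

```text
64.5667 [0.4118 0.1813 0.1826] [ 3.14  -0.     1.612] 0.0390863303132298
wrist rocker_end [([482.0, 310.0, 74.0], 0.35)]
wrist plug0 [([516.0, 198.0, 100.0], 0.94), ([513.0, 250.0, 99.0], 0.64)]
wrist terminal_top [([507.0, 210.0, 70.0], 0.8)]
[[726.0, 121.0], [703.0, 289.0], [426.0, 230.0], [423.0, 270.0]]
```

View pics/w11.png

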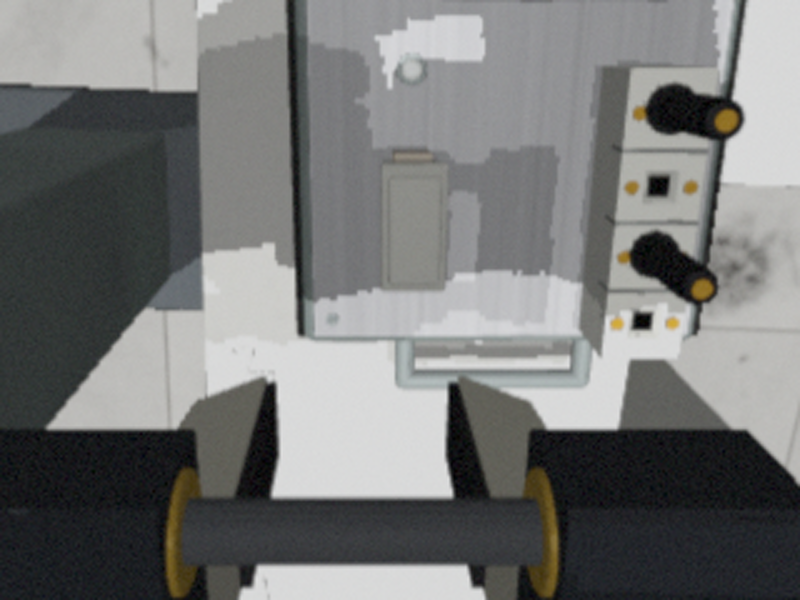

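Both plugs sit home at (690,112) and (680,268) in the crop. The rocker spans (387,170)–(440,287), so the press point is about (415,266), which is world (430, 186).

Emit:
step_arm(commands=[{"translation":[5.1,-10.1,0],"roll":0},{"translation":[0,0,30],"roll":0},{"translation":[0,0,30],"roll":0},{"translation":[0,0,22],"roll":0},{"translation":[0,0,10],"roll":0},{"translation":[0,0,5],"roll":0},{"translation":[0,0,0],"roll":0},{"translation":[0,0,0],"roll":0},{"translation":[0,0,0],"roll":0}])

```text
time: 65.52
tool_pos: [0.4013, 0.1859, 0.086]
tool_rot: [3.14, -0.0, 1.612]
contact_force: [-0.3, -0.1, -0.2]
opening: 0.0393
grip_force: 0.0
```

Emit:
step_arm(commands=[{"translation":[0,0,2],"roll":0},{"translation":[0,0,2],"roll":0},{"translation":[0,0,0],"roll":0}])

```text
time: 65.77
tool_pos: [0.4006, 0.1856, 0.0813]
tool_rot: [3.141, 0.0, 1.612]
contact_force: [0.1, -0.4, 1.0]
opening: 0.0396
grip_force: 0.0
```

Emit:
step_arm(commands=[{"translation":[0,0,1],"roll":0},{"translation":[0,0,1],"roll":0},{"translation":[0,0,0],"roll":0}])

```text
time: 66.02
tool_pos: [0.4005, 0.1856, 0.0791]
tool_rot: [-3.141, 0.0, 1.612]
contact_force: [-1.0, 0.9, 0.3]
opening: 0.0395
grip_force: 0.0
```

Emit:
step_arm(commands=[{"translation":[0,0,1],"roll":0},{"translation":[0,0,0],"roll":0}])

```text
time: 66.18
tool_pos: [0.4006, 0.1856, 0.0781]
tool_rot: [-3.141, 0.0, 1.612]
contact_force: [-0.0, -0.3, 0.4]
opening: 0.0392
grip_force: 0.0
```

Emit:
step_arm(commands=[{"translation":[0,0,1],"roll":0},{"translation":[0,0,0],"roll":0}])

```text
time: 66.35
tool_pos: [0.4007, 0.1856, 0.0771]
tool_rot: [3.142, 0.0, 1.612]
contact_force: [-0.7, 0.1, 0.7]
opening: 0.0395
grip_force: 0.3
```

Emit:
step_arm(commands=[{"translation":[0,0,1],"roll":0},{"translation":[0,0,0],"roll":0}])

```text
time: 66.52
tool_pos: [0.4007, 0.1855, 0.0762]
tool_rot: [3.141, 0.0, 1.612]
contact_force: [0.3, -0.8, -0.6]
opening: 0.0394
grip_force: 0.4
```

Emit:
step_arm(commands=[{"translation":[0,0,1],"roll":0},{"translation":[0,0,0],"roll":0}])

```text
time: 66.68
tool_pos: [0.4007, 0.1854, 0.0753]
tool_rot: [3.141, 0.0, 1.612]
contact_force: [-0.3, -3.3, 3.9]
opening: 0.0394
grip_force: 2.1
```

Emit:
step_arm(commands=[{"translation":[0,0,1],"roll":0},{"translation":[0,0,0],"roll":0}])

```text
time: 66.85
tool_pos: [0.4009, 0.1854, 0.0746]
tool_rot: [3.141, 0.0, 1.612]
contact_force: [-2.1, -5.1, 9.1]
opening: 0.0395
grip_force: 4.5
```

Emit:
step_arm(commands=[{"translation":[0,0,-15],"roll":0},{"translation":[0,0,-30],"roll":0},{"translation":[0,0,-35],"roll":0},{"translation":[0,0,-20],"roll":0},{"translation":[-35,20,0],"roll":0},{"translation":[0,0,0],"roll":0},{"translation":[0,0,0],"roll":0}])

```text
time: 67.43
tool_pos: [0.4227, 0.1505, 0.1742]
tool_rot: [3.141, -0.0, 1.609]
contact_force: [-0.2, 0.3, -0.8]
opening: 0.0395
grip_force: 0.0
```

```bash
python3 - <<'E'
from h import *
s=observe(); print(s['time'],np.round(s['tool_pos'],4))
im=snap('wrist'); a=cv2.cvtColor(im,4)
cv2.imwrite('pics/w12.png',cv2.resize(a[90:270,180:420],(800,600),interpolation=cv2.INTER_CUBIC))
E
```

```text
67.4333 [0.4227 0.1505 0.1742]
```

View pics/w12.png

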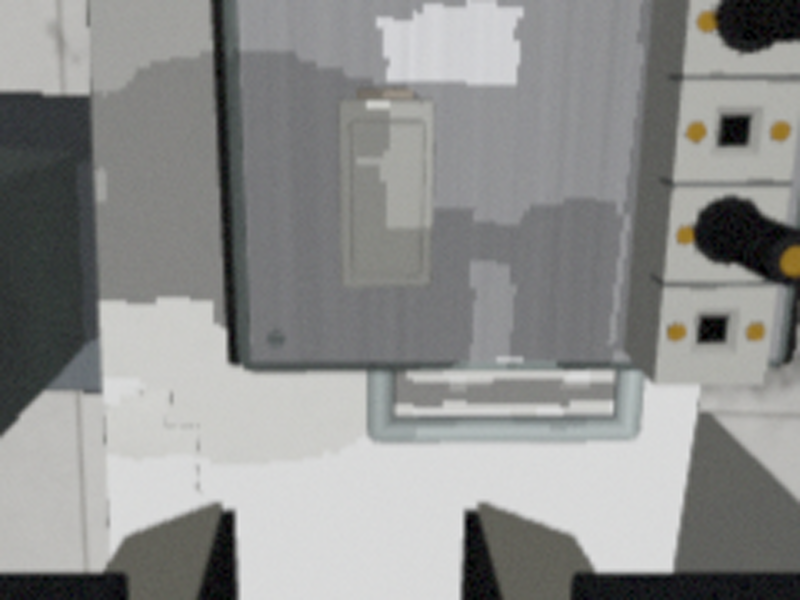

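The crop shows the rocker at (387,195) and the fingers clear of it. I'm already past the 14-picture limit with this one, so no more views. Another press further out will confirm the rocker's state by its contact height.

Emit:
step_arm(commands=[{"translation":[29.9,-20.9,0],"roll":0},{"translation":[0,0,0],"roll":0},{"translation":[0,0,35],"roll":0},{"translation":[0,0,30],"roll":0},{"translation":[0,0,20],"roll":0},{"translation":[0,0,8],"roll":0},{"translation":[0,0,3],"roll":0},{"translation":[0,0,1],"roll":0},{"translation":[0,0,0],"roll":0},{"translation":[0,0,0],"roll":0}])

```text
time: 68.32
tool_pos: [0.4007, 0.1807, 0.0782]
tool_rot: [3.14, -0.0, 1.612]
contact_force: [0.0, 0.0, -0.9]
opening: 0.0397
grip_force: 0.0
```

Emit:
step_arm(commands=[{"translation":[0,0,1],"roll":0},{"translation":[0,0,0],"roll":0}])

```text
time: 68.48
tool_pos: [0.4004, 0.1806, 0.0768]
tool_rot: [3.14, -0.0, 1.612]
contact_force: [-0.4, -0.0, 0.1]
opening: 0.0394
grip_force: 0.0
```

Emit:
step_arm(commands=[{"translation":[0,0,1],"roll":0},{"translation":[0,0,0],"roll":0}])

```text
time: 68.65
tool_pos: [0.4, 0.1805, 0.0753]
tool_rot: [3.141, -0.0, 1.612]
contact_force: [-1.0, -0.1, 0.1]
opening: 0.0396
grip_force: 0.0
```

Emit:
step_arm(commands=[{"translation":[0,0,1],"roll":0},{"translation":[0,0,0],"roll":0}])

```text
time: 68.82
tool_pos: [0.4, 0.1805, 0.0744]
tool_rot: [3.141, -0.0, 1.612]
contact_force: [-1.4, -1.1, 4.3]
opening: 0.0392
grip_force: 3.1
```

Emit:
step_arm(commands=[{"translation":[0,0,1],"roll":0},{"translation":[0,0,0],"roll":0}])

```text
time: 68.98
tool_pos: [0.4, 0.1805, 0.0738]
tool_rot: [3.141, 0.0, 1.612]
contact_force: [-3.4, -1.8, 10.7]
opening: 0.0395
grip_force: 6.8
```

Emit:
step_arm(commands=[{"translation":[0,0,-15],"roll":0},{"translation":[0,0,-30],"roll":0},{"translation":[0,0,-35],"roll":0},{"translation":[0,0,-35],"roll":0},{"translation":[0,0,-20],"roll":0},{"translation":[0,0,0],"roll":0},{"translation":[0,0,0],"roll":0},{"translation":[0,0,0],"roll":0}])

```text
time: 69.65
tool_pos: [0.3993, 0.1803, 0.2073]
tool_rot: [-3.14, 0.0, 1.612]
contact_force: [0.4, 0.2, -0.2]
opening: 0.0395
grip_force: 0.0
```

```bash
python3 - <<'E'
from h import *
find('wrist',['plug0','cassette_brass'],3)
print(hand_in())
E
```

```text
wrist plug0 [([513.0, 248.0, 101.0], 0.9), ([516.0, 194.0, 102.0], 0.69)]
wrist cassette_brass [([486.0, 299.0, 69.0], 0.68), ([512.0, 195.0, 105.0], 0.39)]
the job is handed in; nothing more can be done
None
```

The job is handed in: feet set level by touch (not re-measured after the last small turn of each), cassette turned and seated brass to brass, both plugs home, rocker on by a second press; I viewed 16 pictures against the limit of 14.

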